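# Load the dish shaker from the pile

## Robot

A 6-joint arm with a two-finger parallel gripper is mounted at the origin on the work surface. World frame = base frame: x ahead of the robot, y to its left, z up, the work surface at z = 0. Lengths are in m, angles in rad, forces in N, time in s.
With the tool pointing down it reaches from about 0.35 to 0.875 m from the base axis. Payload 4.2 kg.
Tool frame: the origin (TCP) lies midway between the tips of the shut fingers; the grasp point (between the pads) lies 19 mm behind it (grip_point_offset is the distance from the TCP to the grasp point, in m); z points along the fingers, y is the line along which they close (so a half turn about z gives the same grasp; the last joint's range is limited). The gripper opens to 85 mm and grips with 20 to 120 N. Pads are 22 mm wide; open, the fingers measure 114 mm over their backs; the gripper's body (76 mm by 85 mm) begins 54 mm behind the grasp point. The pads swing forward as they close: fully open they stand 13 mm farther back than shut.
Start: joints at [1.459, 0.385, 0.008, 0, -1.194, -0.259], TCP at [0.226, 0.583, 0.231] pointing down, gripper open.
Joint ranges: [-3.14, 3.14], [-1.21, 2.06], [-1.07, 1.41], [-3.16, 2.05], [-2.99, -0.16], [-3.1, 3.1]. Speed limits (rad/s): [2.79, 2.79, 3.14, 3.14, 3.14, 3.14].

## Interface

Orientations are given as [roll, pitch, yaw] about the fixed x, y, z axes, in that order (R = Rz(yaw) Ry(pitch) Rx(roll)).
In Python, from workcell import sense, camera, get_calibration, sign_off, grip_point_offset gives the robot as it stands.
- The arm moves only by the tool play_rows, never from a script. Its argument "increments" is a list of rows, each an object with "jaw": the finger opening in m, from 0 to 0.0854; "xyz": the shift along the world's x, y, z in m, a list of three; "angular": the turn, a rotation vector about the world's x, y, z in degrees, a list of three. In form: [{"jaw": jaw, "xyz": [x, y, z], "angular": [rx, ry, rz]}, ...]. A call has 1 to 12 rows; each row shifts and turns the commanded pose from where the row before left it; what a row does not reach is not made up. A row lasts 1/8 s, in which the tool goes at most 62.5 mm and 10.7 degrees, less where a joint would pass 70% of its speed; a pose out of reach is approached as far as the arm can. A call is refused whole if a number of a shift passes 0.0625 or a number of a turn 10.7, either way. A call with a gripper value outside its range is refused whole. The fingers move at their own pace and stop on an object; "force" is the grip in N (left out, the last holds). Time passes only in rows, so rows that do not move let the fingers close. It gives the time, the measured TCP pose, the force, the opening and the grip force at its end, in the units of the state.
- sense(): the state, without advancing time (a new reading comes with each control period).
- camera(name): name is "side" or "top"; returns the picture (420x560x3 uint8, red, green, blue); there is no depth.
- get_calibration(name): a dict with "intrinsics" (3x3 intrinsics, pixels), "xyz" and "orientation" of the camera in the world. Camera axes: x right, y down, z forward; pixel columns grow to the right and rows downward; lengths in m; the calibration is good to about 2 mm. A picture is of the moment at which its call begins. get_calibration takes no time and is no camera call.
- sign_off(): hands the job in; it is judged then, once.
The state is a dict: "clock": time; "qpos": joint angles; "joint_velocities": joint speeds; "joint_efforts": joint torques, N m; "ee_pos": TCP position; "eef_rot": TCP orientation; "contact_force": force on the tool from outside, world axes, zero at the start; "ft_torque": the same for the moment, N m; "gripper_width": finger opening in m; "grip_force": force on a finger pad.
Only numpy, scipy, OpenCV 4.12 (cv2) and the standard library are available. Lean on these libraries where they do the work, as an engineer would, in place of code of your own. Each camera call takes 0.05 s, during which the arm holds its last target. There are 200 camera calls.

## Task

First bring the controller's speed lever to stop (the red mark) and swing the red keeper bar open, well clear of all four bays of the shaker. Then take the pile apart from the top: stand the blue-lidded blank on the black disc, and put every amber dish, one lying apart on the bench included, flat in a bay of the shaker, one to a bay. Finally swing the keeper bar fully home over the dishes against its latch post, then set the speed lever to the green pointer; leave the other things on the bench where they are.

Things in the scene. Friction and masses are not known exactly. Their poses are not given: they have to be found in the camera images.
- blank: the blank: round closed dish with a BLUE lid, 60 mm diameter, 20 mm tall, 45 g; it starts in the pile, third from the bottom. Origin: centre of its underside, z up
- disc: round black disc, fixed, 110 mm diameter, 4 mm thick, empty at the start. Origin: centre of its underside
- keeper (a joint): red keeper bar of the shaker, 48 mm wide, 6 mm thick, on a vertical hinge at the near end of the platform. 0 = shut (along the middle between the rows of bays, against the latch post, 4.5 mm above the dishes' lids, over their inner edges), grows to 2.1 rad as it swings open, counter-clockwise from above, to the robot's left (from about 1.7 it clears all bays); stiff, stays where it is left
- keeper_hinge (a point): point on the keeper's vertical hinge axis, at the bar's top face (80.5 mm above the table)
- keeper_knob (a point): top centre of the keeper's upright black knob, 18 mm diameter and 36 mm tall above the bar, 200 mm from the hinge; its x axis points from the hinge along the bar
- speed_lever (a joint): speed lever on the cream controller box, vertical pivot. 0 = stop (at the red mark, the lever's counter-clockwise end of travel), grows to 1.4 rad (fastest) as it turns clockwise seen from above; stiff, stays where it is left
- lever_pivot (a point): point on the lever's vertical pivot axis, at the lever's top face (63.5 mm above the table)
- lever_knob (a point): top centre of the lever's upright black knob, 18 mm diameter and 34 mm tall above the steel lever, 85 mm from the pivot; its x axis points from the pivot along the lever
- set_pointer (a joint): thin green set pointer under the lever on the same axis, same zero and direction as the lever (rad); it shows the wanted speed, cannot be touched and does not move
- set_mark (a point): tip of the green set pointer, on the controller's top face, 110 mm from the pivot; its x axis points from the pivot along the pointer
- dish1: amber dish: round closed culture dish with an AMBER lid, 60 mm diameter, 20 mm tall, 45 g. Origin: centre of its underside, z up. Starts at the bottom of the pile, which stands on a fixed round white mat 110 mm across and 4 mm thick
- dish2: amber dish: round closed culture dish with an AMBER lid, 60 mm diameter, 20 mm tall, 45 g. Origin: centre of its underside, z up. Starts second from the bottom of the pile
- dish3: amber dish: round closed culture dish with an AMBER lid, 60 mm diameter, 20 mm tall, 45 g. Origin: centre of its underside, z up. Starts on top of the blank, or is absent
- dish4: amber dish: round closed culture dish with an AMBER lid, 60 mm diameter, 20 mm tall, 45 g. Origin: centre of its underside, z up. Starts alone on the bench, or is absent
- bay1 (a point): centre of the floor of the near left bay of the fixed yellow dish shaker (270 x 210 mm; white platform top at z = 50 mm). x axis from the keeper's hinge post (near end) towards the dark latch post (far end, top at 88 mm), z up. The bays are 68 mm square inside, fenced by rails 4 mm thick and 6 mm high, in two rows of two, centres 92 mm apart both ways
- bay2 (a point): centre of the floor of the near right bay of the fixed yellow dish shaker (270 x 210 mm; white platform top at z = 50 mm). x axis from the keeper's hinge post (near end) towards the dark latch post (far end, top at 88 mm), z up. The bays are 68 mm square inside, fenced by rails 4 mm thick and 6 mm high, in two rows of two, centres 92 mm apart both ways
- bay3 (a point): centre of the floor of the far left bay of the fixed yellow dish shaker (270 x 210 mm; white platform top at z = 50 mm). x axis from the keeper's hinge post (near end) towards the dark latch post (far end, top at 88 mm), z up. The bays are 68 mm square inside, fenced by rails 4 mm thick and 6 mm high, in two rows of two, centres 92 mm apart both ways
- bay4 (a point): centre of the floor of the far right bay of the fixed yellow dish shaker (270 x 210 mm; white platform top at z = 50 mm). x axis from the keeper's hinge post (near end) towards the dark latch post (far end, top at 88 mm), z up. The bays are 68 mm square inside, fenced by rails 4 mm thick and 6 mm high, in two rows of two, centres 92 mm apart both ways
- jar: amber glass jar 54 mm across, 75 mm tall; bystander. Origin: centre of its underside
- beaker: glass beaker 70 mm across, 90 mm tall; bystander. Origin: centre of its underside
- wash_bottle: white wash bottle 66 mm across, 170 mm tall; bystander. Origin: centre of its underside
- tube_rack: blue tube rack 180 x 70 mm, 97 mm tall with tubes; bystander. Origin: centre of its underside
- timer: grey bench timer 60 x 75 x 22 mm; bystander. Origin: centre of its underside
- forceps: steel forceps 125 mm long, lying flat; bystander. Origin: centre of its underside
Mind the look-alikes: they are no part of the job. Leave any pink look-alike of the dish2 alone.

How it is judged:
By the outcome, as a careful person would: the job done as asked, in the order asked, and still so for the second after the job is handed in, with the robot touching nothing.
Of dish3, dish4 only 1 to 2 are there at a start; the rules pass over those that are not, and their reading is None.
At some moment in a run one of dish4 may be knocked a few centimetres aside while the robot is not near it.
Once in a run the grip may slacken for a moment while it holds something.
It also fails if it takes over 200 s, if anything falls off the work surface, if the arm or the gripper's body presses on something with over 40 N, if the wrist force passes 120 N, or if a joint passes its speed limit or range.

## Working session

There is one attempt and no reset: what is moved stays moved. The work goes in short steps, Python scripts to look and compute and a tool call to move; the robot and the scene stay as the last step left them, time stands still between calls to the robot, and variables do not carry over. Pictures are saved under pics/ and viewed, at most 14 in all, crops included, and the job is handed in when it is done.

Besides the shell and the picture viewer there is one more tool, called after ">>>" as name(argument=value, ...) on one line, values as JSON. play_rows: Moves the arm, as the interface text tells. Its arguments: {"type":"object","properties":{"increments":{"type":"array","items":{"type":"object","properties":{"jaw":{"type":"number"},"xyz":{"type":"array","items":{"type":"number"}},"angular":{"type":"array","items":{"type":"number"}}}}},"force":{"type":"number"}},"required":["increments"]}

```bash
mkdir -p pics; ls; python3 - <<'E'
from workcell import *
import cv2
for n in ("top","side"):
    cv2.imwrite(f"pics/{n}0.png",camera(n)[:,:,::-1]); print(n,get_calibration(n))
print(sense(), grip_point_offset)
E
```

```text
pics
top {'intrinsics': array([[421.47364495,   0.        , 278.93700282],
       [  0.        , 421.47364495, 212.88536498],
       [  0.        ,   0.        ,   1.        ]]), 'xyz': array([0.38059009, 0.03734203, 1.17195463]), 'orientation': array([-2.97743703, -0.01629423, -1.57181422])}
side {'intrinsics': array([[466.93008086,   0.        , 280.39510392],
       [  0.        , 466.93008086, 218.29830329],
       [  0.        ,   0.        ,   1.        ]]), 'xyz': array([-0.08113683, -0.68024928,  0.78387165]), 'orientation': array([-2.18464538, -0.00493015, -0.72821194])}
{'clock': 0.1, 'qpos': array([ 1.45860580e+00,  3.85528766e-01,  6.73429219e-03, -4.53386376e-04,
       -1.19403634e+00, -2.58662928e-01]), 'joint_velocities': array([-0.00033592, -0.00333576,  0.0029009 ,  0.00157376, -0.000991  ,
        0.0004223 ]), 'joint_efforts': array([-6.03996887e-04, -3.93317771e+01,  1.88929796e+01,  4.19796780e+00,
       -2.57353327e-03,  4.42494894e-06]), 'ee_pos': array([0.22625771, 0.58202508, 0.23028759]), 'eef_rot': array([ 3.13951806e+00, -1.13174142e-04, -3.71020574e-01]), 'contact_force': array([ 0.08392254, -0.12019357, -0.01578866]), 'ft_torque': array([-0.0302389 , -0.02001006,  0.01624672]), 'grip_force': 0.0, 'gripper_width': 0.08517937662871979} 0.0187
```

View pics/top0.png

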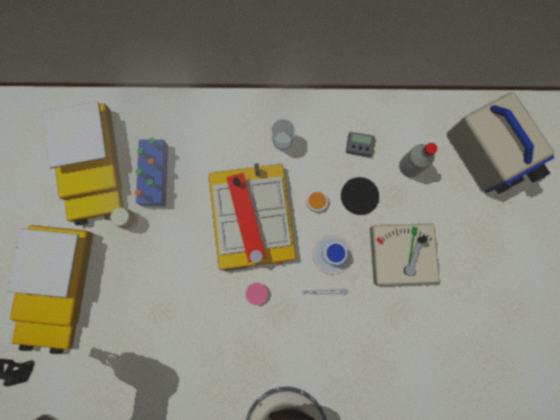

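View pics/side0.png

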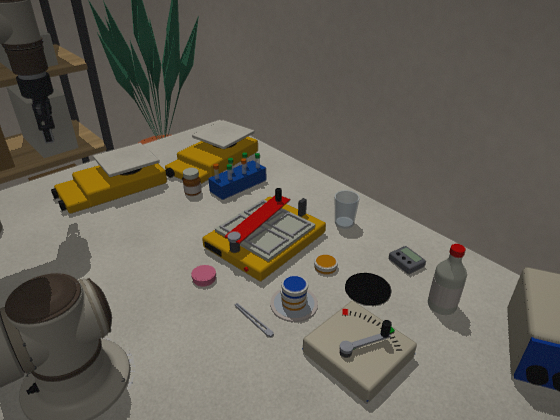

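The top view shows the pile with a blue lid on top (336,254), a lone amber dish (317,202), the black disc (360,196), the shaker (252,217) with its keeper nearly shut, and the controller (405,254) with its lever near (423,240). The pink look-alike is at (257,293). There is no dish on the blank, so dish3 looks absent.

```bash
cat > h.py <<'E'
import numpy as np, cv2
from workcell import *
from scipy.spatial.transform import Rotation as R
C={n:get_calibration(n) for n in("top","side")}
def ray(n,p):
    c=C[n]; d=R.from_euler('xyz',c['orientation']).as_matrix()@np.linalg.inv(c['intrinsics'])@[p[0],p[1],1.]
    return c['xyz'],d/np.linalg.norm(d)
def at(n,p,z):
    o,d=ray(n,p); return o+d*(z-o[2])/d[2]
def tri(pt,ps):
    (a,d),(b,e)=ray("top",pt),ray("side",ps)
    s=np.linalg.lstsq(np.c_[d,-e],b-a,rcond=None)[0]; p,q=a+s[0]*d,b+s[1]*e
    return (p+q)/2,np.linalg.norm(p-q)
def proj(n,P):
    c=C[n]; v=c['intrinsics']@R.from_euler('xyz',c['orientation']).as_matrix().T@(np.array(P)-c['xyz']); return v[:2]/v[2]
def crop(n,x0,y0,w,h,k,out):
    im=camera(n)[y0:y0+h,x0:x0+w,::-1]; cv2.imwrite(out,cv2.resize(im,None,fx=k,fy=k,interpolation=cv2.INTER_CUBIC))
E
python3 - <<'E'
from h import *
crop("top",200,150,250,150,3.2,"pics/t1.png")
crop("side",190,170,240,220,2.7,"pics/s1.png")
E
```

```text
(no output)
```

View pics/t1.png

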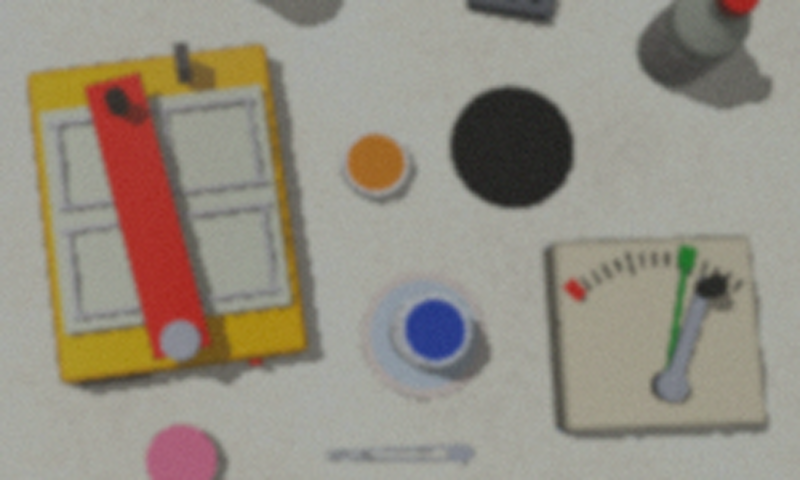

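View pics/s1.png

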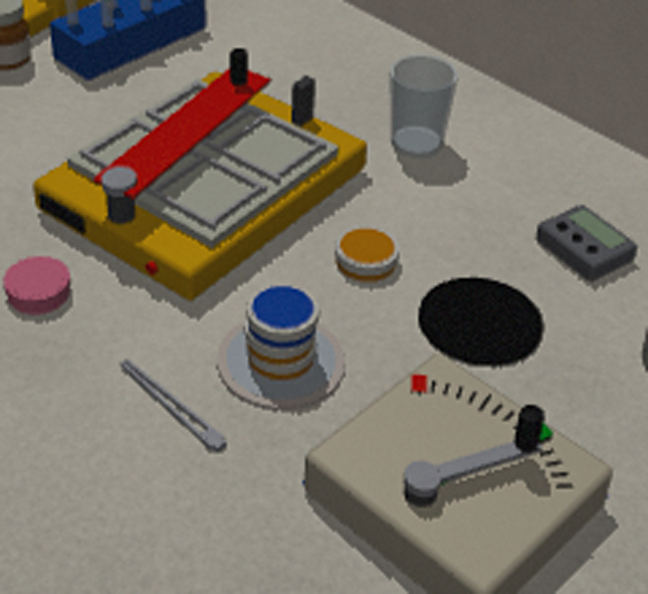

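```bash
cat >> h.py <<'E'
T=lambda x,y:(200+(x+.5)/3.2-.5,150+(y+.5)/3.2-.5)
S=lambda x,y:(190+(x+.5)/2.7-.5,170+(y+.5)/2.7-.5)
E
python3 - <<'E'
from h import *
np.set_printoptions(precision=4,suppress=True)
for k,a,b in [("blank lid",(435,330),(283,307)),("dish lid",(376,162),(367,246)),("disc",(512,147),(481,320)),("mat",(424,335),(281,362)),
 ("kknob",(115,98),(239,54)),("hinge",(181,340),(120,179)),("pivot",(674,385),(421,471)),("lknob",(712,284),(530,410)),("latch",(181,46),(303,80)),("setm",(687,250),(541,432)),("red",(575,289),(419,383)),
 ("plTR",(262,88),(338,152)),("plBR",(290,302),(213,243)),("plBL",(70,333),(70,163))]:
    print(k,*tri(T(*a),S(*b)))
E
```

```text
blank lid [ 0.4576 -0.1295  0.0638] 0.001022383389233453
dish lid [ 0.6064 -0.0876  0.0196] 0.002187335221956077
disc [ 0.6242 -0.2111  0.0022] 0.0009034111773193009
mat [ 0.4576 -0.1294 -0.0002] 0.0013972879853884912
kknob [0.6401 0.1317 0.1141] 0.0012441676565252437
hinge [0.448  0.0785 0.0828] 0.001708763430597287
pivot [ 0.4122 -0.3225  0.069 ] 0.002122401175138096
lknob [ 0.4933 -0.35    0.0952] 0.001037548494082251
latch [0.6882 0.0822 0.0873] 0.008440809444576173
setm [ 0.5256 -0.3466  0.0454] 0.003565319856429467
red [ 0.493  -0.2508  0.0453] 0.001941160887824295
plTR [0.6663 0.012  0.0447] 0.0016190505863980299
plBR [ 0.4824 -0.0112  0.044 ] 0.001136761341666854
plBL [0.4558 0.1724 0.0448] 0.002570270254787481
```

```bash
python3 - <<'E'
from h import *
np.set_printoptions(precision=4,suppress=True)
A=lambda x,y,z:at("top",T(x,y),z)[:2]
ang=lambda v:np.arctan2(v[1],v[0])
for k,p,z in [("blank",(435,330),.064),("dish4",(376,162),.02),("disc",(512,147),.004),("mat",(424,335),.004),("kk",(115,98),.1165),("hinge",(181,340),.0825),("latch",(181,46),.088),("piv",(674,385),.066),("lk",(712,284),.0975)]: print(k,A(*p,z))
P=A(674,385,.066)
print("set",ang(A(687,250,.045)-P),"red",ang(A(575,289,.045)-P),"lev",ang(A(712,284,.0975)-P))
# platform from white corners
W=np.array([A(x,y,.05) for x,y in [(40,112),(262,88),(290,302),(70,333)]],np.float32)
Y=np.array([A(x,y,.04) for x,y in [(28,73),(265,44),(305,350),(65,380)]],np.float32)
for Q in(W,Y): print(Q.mean(0),ang(Q[0]-Q[3]),ang(Q[1]-Q[2]),np.linalg.norm(Q[0]-Q[3]),np.linalg.norm(Q[1]-Q[0]))
# overlay
c=Y.mean(0)*.5+W.mean(0)*.5; th=.128
def ov(n):
    im=camera(n)[:,:,::-1].copy(); k=4; im=cv2.resize(im,None,fx=k,fy=k,interpolation=cv2.INTER_CUBIC)
    u=np.array([np.cos(th),np.sin(th)]);v=np.array([-u[1],u[0]])
    for s in(-1,1):
        for t in(-1,1):
            m=c+.046*s*u+.046*t*v
            pts=[(proj(n,[*(m+.034*a*u+.034*b*v),.056])+.5)*k-.5 for a,b in[(-1,-1),(-1,1),(1,1),(1,-1)]]
            cv2.polylines(im,[np.int32(pts)],True,(255,0,255),1)
    x,y,w,h=(205,160,100,112) if n=="top" else (200,180,130,100)
    return cv2.resize(im[y*k:(y+h)*k,x*k:(x+w)*k],(400,450) if n=="top" else (400,308))
a=ov("top");b=ov("side");o=np.zeros((450,800,3),np.uint8);o[:,:400]=a;o[:308,400:]=b
cv2.imwrite("pics/ov.png",o)
E
```

```text
blank [ 0.458  -0.1298]
dish4 [ 0.6072 -0.0883]
disc [ 0.6242 -0.211 ]
mat [ 0.4579 -0.1292]
kk [0.6401 0.1312]
hinge [0.4487 0.078 ]
latch [0.6916 0.0797]
piv [ 0.4131 -0.3242]
lk [ 0.4926 -0.3488]
set -0.20633470977413404 red 0.7329605388509557 lev -0.30006393579313173
[0.5621 0.093 ] 0.15571372 0.12467552 0.18981229 0.19013263
[0.5624 0.0934] 0.14206167 0.12352657 0.26524577 0.20616978
```

View pics/ov.png

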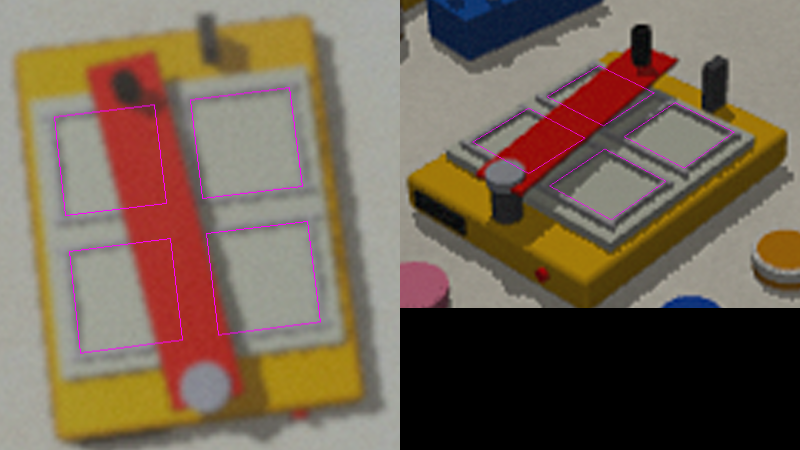

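The magenta bay outlines sit on the bays in both views, so the shaker pose is good. Candidates for an amber dish: the lone dish at (317,201), the pile at (336,253) under the blue lid, and the pink one at (257,293), which I'll leave. I'm starting with the lever knob.

>>> play_rows(increments=[{"jaw": 0.05,"xyz": [0.0228,-0.0402,0]},{"jaw": 0.05,"xyz": [0.0228,-0.0402,0]},{"jaw": 0.05,"xyz": [0.0228,-0.0402,0]},{"jaw": 0.05,"xyz": [0.0228,-0.0402,0]},{"jaw": 0.05,"xyz": [0.0228,-0.0402,0]},{"jaw": 0.05,"xyz": [0.0228,-0.0402,0]},{"jaw": 0.05,"xyz": [0.0228,-0.0402,0]},{"jaw": 0.05,"xyz": [0.0228,-0.0402,0]},{"jaw": 0.05,"xyz": [0.0228,-0.0402,0]},{"jaw": 0.05,"xyz": [0.0228,-0.0402,0]},{"jaw": 0.05,"xyz": [0.0228,-0.0402,0]},{"jaw": 0.05,"xyz": [0.0228,-0.0402,0]}])

```text
$.increments[0]: bad value
```

>>> play_rows(increments=[{"jaw": 0.05,"xyz": [0,-0.0408,0]},{"jaw": 0.05,"xyz": [0,-0.0408,0]},{"jaw": 0.05,"xyz": [0,-0.0408,0]},{"jaw": 0.05,"xyz": [0,-0.0408,0]},{"jaw": 0.05,"xyz": [0,-0.0408,0]},{"jaw": 0.05,"xyz": [0,-0.0408,0]},{"jaw": 0.05,"xyz": [0,-0.0408,0]},{"jaw": 0.05,"xyz": [0,-0.0408,0]},{"jaw": 0.05,"xyz": [0,-0.0408,0]},{"jaw": 0.05,"xyz": [0,-0.0408,0]},{"jaw": 0.05,"xyz": [-0.0074,-0.0408,0],"angular": [0,0,4]},{"jaw": 0.05,"xyz": [0,0,0]}])

```text
$.increments[0]: bad value
```

>>> play_rows(increments=[{"jaw": 0.05,"xyz": [0.0228,-0.0402,0],"angular": [0,0,0]}])

```text
clock: 0.42
ee_pos: [0.2485, 0.5435, 0.2304]
eef_rot: [3.141, -0.0, -0.368]
contact_force: [1.0, -0.9, 0.5]
gripper_width: 0.0697
grip_force: 0.0
```

>>> play_rows(increments=[{"jaw": 0.05,"xyz": [0.0228,-0.0402,0],"angular": [0,0,0]},{"jaw": 0.05,"xyz": [0.0228,-0.0402,0],"angular": [0,0,0]},{"jaw": 0.05,"xyz": [0.0228,-0.0402,0],"angular": [0,0,0]},{"jaw": 0.05,"xyz": [0.0228,-0.0402,0],"angular": [0,0,0]},{"jaw": 0.05,"xyz": [0.0228,-0.0402,0],"angular": [0,0,0]},{"jaw": 0.05,"xyz": [0.0228,-0.0402,0],"angular": [0,0,0]},{"jaw": 0.05,"xyz": [0.0228,-0.0402,0],"angular": [0,0,0]},{"jaw": 0.05,"xyz": [0.0228,-0.0402,0],"angular": [0,0,0]},{"jaw": 0.05,"xyz": [0.0228,-0.0402,0],"angular": [0,0,0]},{"jaw": 0.05,"xyz": [0.0228,-0.0402,0],"angular": [0,0,0]},{"jaw": 0.05,"xyz": [0.0228,-0.0402,0],"angular": [0,0,0]}])

```text
clock: 1.8
ee_pos: [0.5006, 0.0988, 0.2315]
eef_rot: [-3.141, -0.0, -0.371]
contact_force: [0.7, 0.6, -0.7]
gripper_width: 0.0495
grip_force: 0.0
```

>>> play_rows(increments=[{"jaw": 0.05,"xyz": [0,-0.0408,0],"angular": [0,0,0]},{"jaw": 0.05,"xyz": [0,-0.0408,0],"angular": [0,0,0]},{"jaw": 0.05,"xyz": [0,-0.0408,0],"angular": [0,0,0]},{"jaw": 0.05,"xyz": [0,-0.0408,0],"angular": [0,0,0]},{"jaw": 0.05,"xyz": [0,-0.0408,0],"angular": [0,0,0]},{"jaw": 0.05,"xyz": [0,-0.0408,0],"angular": [0,0,0]},{"jaw": 0.05,"xyz": [0,-0.0408,0],"angular": [0,0,0]},{"jaw": 0.05,"xyz": [0,-0.0408,0],"angular": [0,0,0]},{"jaw": 0.05,"xyz": [0,-0.0408,0],"angular": [0,0,0]},{"jaw": 0.05,"xyz": [0,-0.0408,0],"angular": [0,0,0]},{"jaw": 0.05,"xyz": [-0.0074,-0.0408,0],"angular": [0,0,4]},{"jaw": 0.05,"xyz": [0,0,0],"angular": [0,0,0]}])

```text
clock: 3.3
ee_pos: [0.4919, -0.3509, 0.2306]
eef_rot: [3.142, 0.001, -0.305]
contact_force: [1.1, 1.4, -0.0]
gripper_width: 0.0499
grip_force: 0.0
```

>>> play_rows(force=30, increments=[{"jaw": 0.05,"xyz": [0,0.002,-0.05],"angular": [0,0,0]},{"jaw": 0.05,"xyz": [0,0,-0.05],"angular": [0,0,0]},{"jaw": 0.05,"xyz": [0,0,-0.03],"angular": [0,0,0]},{"jaw": 0.05,"xyz": [0,0,-0.023],"angular": [0,0,0]},{"jaw": 0.05,"xyz": [0,0,0],"angular": [0,0,0]},{"jaw": 0.01,"xyz": [0,0,0],"angular": [0,0,0]},{"jaw": 0.01,"xyz": [0,0,0],"angular": [0,0,0]},{"jaw": 0.01,"xyz": [0,0,0],"angular": [0,0,0]},{"jaw": 0.01,"xyz": [0,0,0],"angular": [0,0,0]}])

```text
clock: 4.42
ee_pos: [0.4939, -0.3472, 0.0801]
eef_rot: [3.141, -0.004, -0.301]
contact_force: [-0.3, 0.4, 6.8]
gripper_width: 0.0166
grip_force: 29.6
```

```bash
cat >> h.py <<'E'
def arc(c,p0,da,n):
    c=np.array(c);p=np.array(p0)-c;o=[]
    for i in range(n+1):
        a=da*i/n; o.append(R.from_rotvec([0,0,a]).as_matrix()[:2,:2]@p)
    for d in np.diff(o,axis=0).round(4).tolist(): print(d,end=' ')
    print(np.degrees(da/n))
E
python3 -c "
from h import *
arc((.4125,-.3242),(.4939,-.3472),1.01,12)"
```

```text
[0.0016, 0.0069] [0.0011, 0.007] [0.0005, 0.0071] [-0.0001, 0.0071] [-0.0007, 0.0071] [-0.0013, 0.007] [-0.0019, 0.0069] [-0.0025, 0.0067] [-0.003, 0.0064] [-0.0036, 0.0062] [-0.0041, 0.0058] [-0.0045, 0.0055] 4.822394775684429
```

>>> play_rows(increments=[{"jaw": 0.01,"xyz": [0.0016,0.0069,0],"angular": [0,0,4.8]},{"jaw": 0.01,"xyz": [0.0011,0.007,0],"angular": [0,0,4.8]},{"jaw": 0.01,"xyz": [0.0005,0.0071,0],"angular": [0,0,4.8]},{"jaw": 0.01,"xyz": [-0.0001,0.0071,0],"angular": [0,0,4.8]},{"jaw": 0.01,"xyz": [-0.0007,0.0071,0],"angular": [0,0,4.8]},{"jaw": 0.01,"xyz": [-0.0013,0.007,0],"angular": [0,0,4.8]}])

```text
clock: 5.18
ee_pos: [0.495, -0.305, 0.08]
eef_rot: [3.139, -0.003, 0.205]
contact_force: [-0.2, -1.0, 5.9]
gripper_width: 0.0172
grip_force: 21.0
```

>>> play_rows(increments=[{"jaw": 0.01,"xyz": [-0.0019,0.0069,0],"angular": [0,0,4.8]},{"jaw": 0.01,"xyz": [-0.0025,0.0067,0],"angular": [0,0,4.8]},{"jaw": 0.01,"xyz": [-0.003,0.0064,0],"angular": [0,0,4.8]},{"jaw": 0.01,"xyz": [-0.0036,0.0062,0],"angular": [0,0,4.8]},{"jaw": 0.01,"xyz": [-0.0041,0.0058,0],"angular": [0,0,4.8]},{"jaw": 0.01,"xyz": [-0.0045,0.0055,0],"angular": [0,0,4.8]},{"jaw": 0.01,"xyz": [0,0,0],"angular": [0,0,0]}])

```text
clock: 6.05
ee_pos: [0.4754, -0.2671, 0.08]
eef_rot: [3.138, -0.002, 0.706]
contact_force: [1.5, 0.5, 6.6]
gripper_width: 0.0167
grip_force: 30.2
```

>>> play_rows(increments=[{"jaw": 0.01,"xyz": [-0.0018,0.002,0],"angular": [0,0,1.8]},{"jaw": 0.01,"xyz": [-0.0018,0.002,0],"angular": [0,0,1.8]},{"jaw": 0.01,"xyz": [0,0,0],"angular": [0,0,0]}])

```text
clock: 6.42
ee_pos: [0.4748, -0.2666, 0.0802]
eef_rot: [3.13, -0.003, 0.768]
contact_force: [4.6, -14.7, -1.8]
gripper_width: 0.0165
grip_force: 29.8
```

```bash
python3 - <<'E'
from h import *
from scipy.optimize import least_squares as L
P=np.array([(.4939,-.3472),(.495,-.305),(.4754,-.2671),sense()['ee_pos'][:2]])
c=L(lambda c:np.hypot(*(P-c).T)-.085,[.413,-.324]).x
print(c,np.hypot(*(P-c).T),[np.arctan2(*(p-c)[::-1]) for p in P],sense()['contact_force'])
E
```

```text
[ 0.41214098 -0.32395136] [0.08500022 0.08499866 0.08505164 0.08494942] [np.float64(-0.27704309868934834), np.float64(0.22485058932581914), np.float64(0.7321005863629848), np.float64(0.74137102044484)] [  4.63037952 -14.66713127  -1.76387476]
```

>>> play_rows(increments=[{"jaw": 0.05,"xyz": [0.001,-0.001,0],"angular": [0,0,0]},{"jaw": 0.05,"xyz": [0,0,0],"angular": [0,0,0]},{"jaw": 0.05,"xyz": [0,0,0.04],"angular": [0,0,0]},{"jaw": 0.05,"xyz": [0,0,0.06],"angular": [0,0,0]},{"jaw": 0.05,"xyz": [0,0,0.05],"angular": [0,0,0]},{"jaw": 0.05,"xyz": [0,0,0],"angular": [0,0,0]}])

```text
clock: 7.18
ee_pos: [0.4734, -0.2643, 0.2328]
eef_rot: [3.134, -0.005, 0.768]
contact_force: [0.4, -0.1, -0.9]
gripper_width: 0.0498
grip_force: 0.0
```

>>> play_rows(increments=[{"jaw": 0.05,"xyz": [0.0207,0.0497,0],"angular": [0,0,-3.6]},{"jaw": 0.05,"xyz": [0.0207,0.0497,0],"angular": [0,0,-3.6]},{"jaw": 0.05,"xyz": [0.0207,0.0497,0],"angular": [0,0,-3.6]},{"jaw": 0.05,"xyz": [0.0207,0.0497,0],"angular": [0,0,-3.6]},{"jaw": 0.05,"xyz": [0.0207,0.0497,0],"angular": [0,0,-3.6]},{"jaw": 0.05,"xyz": [0.0207,0.0497,0],"angular": [0,0,-3.6]},{"jaw": 0.05,"xyz": [0.0207,0.0497,0],"angular": [0,0,-3.6]},{"jaw": 0.05,"xyz": [0.0207,0.0497,0],"angular": [0,0,-3.6]},{"jaw": 0.05,"xyz": [0,0,0],"angular": [0,0,0]}])

```text
clock: 8.3
ee_pos: [0.6368, 0.137, 0.2254]
eef_rot: [-3.141, 0.004, 0.269]
contact_force: [-0.8, -0.5, -0.6]
gripper_width: 0.0501
grip_force: 0.0
```

```bash
python3 - <<'E'
from h import *
crop("top",360,215,90,80,8,"pics/lev.png"); print(sense()['ee_pos'],sense()['eef_rot'])
E
```

```text
[0.63626785 0.13518651 0.22585749] [3.14156814 0.00428543 0.26729289]
```

View pics/lev.png

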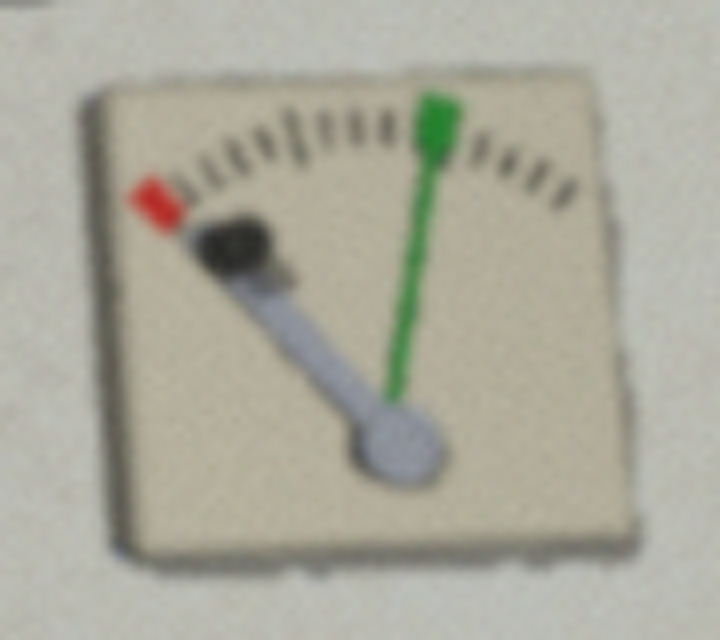

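The lever is at the red mark. The green pointer runs from (393,400) to its tip at about (437,112) in the crop.

```bash
python3 - <<'E'
from h import *
q=lambda x,y,z:at("top",(360+(x+.5)/8-.5,215+(y+.5)/8-.5),z)[:2]
ang=lambda v:np.arctan2(v[1],v[0])
for z in(.043,.048):
  a=q(393,400,z);b=q(437,112,z);r=q(159,205,z);e=q(567,195,z)
  for p in ([.4121,-.3240],q(400,447,.066)):
    p=np.array(p);print(z,p,ang(b-a),ang(b-p),np.hypot(*(b-p)),ang(r-p),ang(e-p))
E
```

```text
0.043 [ 0.4121 -0.324 ] -0.20332616882284507 -0.21096896971989879 0.1155690136217449 0.7228390446111062 -0.667686102801533
0.043 [ 0.41185414 -0.32226188] -0.20332616882284507 -0.2251545275843416 0.11618509110014492 0.7091976742204347 -0.6787853953440945
0.048 [ 0.4121 -0.324 ] -0.20332616882284418 -0.1975681435565232 0.11459587998867155 0.7347059560345996 -0.65668788270415
0.048 [ 0.41185414 -0.32226188] -0.20332616882284418 -0.21194528310607924 0.11519003306320579 0.7212303128360956 -0.6680795920818225
```

>>> play_rows(force=30, increments=[{"jaw": 0.05,"xyz": [0.003,-0.003,-0.03],"angular": [0,0,0]},{"jaw": 0.05,"xyz": [0,-0.001,-0.04],"angular": [0,0,0]},{"jaw": 0.05,"xyz": [0,0,-0.04],"angular": [0,0,0]},{"jaw": 0.05,"xyz": [0,0,-0.018],"angular": [0,0,0]},{"jaw": 0.05,"xyz": [0,0,0],"angular": [0,0,0]},{"jaw": 0.01,"xyz": [0,0,0],"angular": [0,0,0]},{"jaw": 0.01,"xyz": [0,0,0],"angular": [0,0,0]},{"jaw": 0.01,"xyz": [0,0,0],"angular": [0,0,0]},{"jaw": 0.01,"xyz": [0,0,0],"angular": [0,0,0]}])

```text
clock: 9.48
ee_pos: [0.6412, 0.13, 0.1023]
eef_rot: [3.141, -0.003, 0.265]
contact_force: [-1.4, 1.0, 5.1]
gripper_width: 0.0164
grip_force: 29.6
```

```bash
python3 -c "
from h import *
arc((.4485,.078),(.6412,.130),1.82,36)"
```

```text
[-0.0029, 0.0097] [-0.0034, 0.0095] [-0.0038, 0.0093] [-0.0043, 0.0091] [-0.0048, 0.0089] [-0.0052, 0.0086] [-0.0056, 0.0084] [-0.006, 0.0081] [-0.0064, 0.0078] [-0.0068, 0.0074] [-0.0072, 0.0071] [-0.0075, 0.0067] [-0.0079, 0.0063] [-0.0082, 0.0059] [-0.0085, 0.0055] [-0.0087, 0.005] [-0.009, 0.0046] [-0.0092, 0.0041] [-0.0094, 0.0037] [-0.0096, 0.0032] [-0.0097, 0.0027] [-0.0098, 0.0022] [-0.0099, 0.0017] [-0.01, 0.0012] [-0.0101, 0.0007] [-0.0101, 0.0002] [-0.0101, -0.0003] [-0.0101, -0.0008] [-0.01, -0.0013] [-0.0099, -0.0018] [-0.0098, -0.0023] [-0.0097, -0.0028] [-0.0095, -0.0033] [-0.0093, -0.0038] [-0.0091, -0.0043] [-0.0089, -0.0047] 2.896619964272495
```

>>> play_rows(increments=[{"jaw": 0.01,"xyz": [-0.0029,0.0097,0],"angular": [0,0,1.5]},{"jaw": 0.01,"xyz": [-0.0034,0.0095,0],"angular": [0,0,1.5]},{"jaw": 0.01,"xyz": [-0.0038,0.0093,0],"angular": [0,0,1.5]},{"jaw": 0.01,"xyz": [-0.0043,0.0091,0],"angular": [0,0,1.5]},{"jaw": 0.01,"xyz": [-0.0048,0.0089,0],"angular": [0,0,1.5]},{"jaw": 0.01,"xyz": [-0.0052,0.0086,0],"angular": [0,0,1.5]},{"jaw": 0.01,"xyz": [-0.0056,0.0084,0],"angular": [0,0,1.5]},{"jaw": 0.01,"xyz": [-0.006,0.0081,0],"angular": [0,0,1.5]},{"jaw": 0.01,"xyz": [-0.0064,0.0078,0],"angular": [0,0,1.5]},{"jaw": 0.01,"xyz": [-0.0068,0.0074,0],"angular": [0,0,1.5]},{"jaw": 0.01,"xyz": [-0.0072,0.0071,0],"angular": [0,0,1.5]},{"jaw": 0.01,"xyz": [-0.0075,0.0067,0],"angular": [0,0,1.5]}])

```text
clock: 10.98
ee_pos: [0.5785, 0.2324, 0.1022]
eef_rot: [3.141, -0.008, 0.582]
contact_force: [3.7, 1.2, 4.8]
gripper_width: 0.0164
grip_force: 29.6
```

>>> play_rows(increments=[{"jaw": 0.01,"xyz": [-0.0079,0.0063,0],"angular": [0,0,1.5]},{"jaw": 0.01,"xyz": [-0.0082,0.0059,0],"angular": [0,0,1.5]},{"jaw": 0.01,"xyz": [-0.0085,0.0055,0],"angular": [0,0,1.5]},{"jaw": 0.01,"xyz": [-0.0087,0.005,0],"angular": [0,0,1.5]},{"jaw": 0.01,"xyz": [-0.009,0.0046,0],"angular": [0,0,1.5]},{"jaw": 0.01,"xyz": [-0.0092,0.0041,0],"angular": [0,0,1.5]},{"jaw": 0.01,"xyz": [-0.0094,0.0037,0],"angular": [0,0,1.5]},{"jaw": 0.01,"xyz": [-0.0096,0.0032,0],"angular": [0,0,1.5]},{"jaw": 0.01,"xyz": [-0.0097,0.0027,0],"angular": [0,0,1.5]},{"jaw": 0.01,"xyz": [-0.0098,0.0022,0],"angular": [0,0,1.5]},{"jaw": 0.01,"xyz": [-0.0099,0.0017,0],"angular": [0,0,1.5]},{"jaw": 0.01,"xyz": [-0.01,0.0012,0],"angular": [0,0,1.5]}])

```text
clock: 12.48
ee_pos: [0.4672, 0.278, 0.102]
eef_rot: [3.141, -0.005, 0.895]
contact_force: [2.0, 1.8, 7.5]
gripper_width: 0.0167
grip_force: 30.0
```

>>> play_rows(increments=[{"jaw": 0.01,"xyz": [-0.0101,0.0007,0],"angular": [0,0,1.5]},{"jaw": 0.01,"xyz": [-0.0101,0.0002,0],"angular": [0,0,1.5]},{"jaw": 0.01,"xyz": [-0.0101,-0.0003,0],"angular": [0,0,1.5]},{"jaw": 0.01,"xyz": [-0.0101,-0.0008,0],"angular": [0,0,1.5]},{"jaw": 0.01,"xyz": [-0.01,-0.0013,0],"angular": [0,0,1.5]},{"jaw": 0.01,"xyz": [-0.0099,-0.0018,0],"angular": [0,0,1.5]},{"jaw": 0.01,"xyz": [-0.0098,-0.0023,0],"angular": [0,0,1.5]},{"jaw": 0.01,"xyz": [-0.0097,-0.0028,0],"angular": [0,0,1.5]},{"jaw": 0.01,"xyz": [-0.0095,-0.0033,0],"angular": [0,0,1.5]},{"jaw": 0.01,"xyz": [-0.0093,-0.0038,0],"angular": [0,0,1.5]},{"jaw": 0.01,"xyz": [-0.0091,-0.0043,0],"angular": [0,0,1.5]},{"jaw": 0.01,"xyz": [-0.0089,-0.0047,0],"angular": [0,0,1.5]}])

```text
clock: 13.98
ee_pos: [0.3503, 0.253, 0.1017]
eef_rot: [3.14, -0.003, 1.21]
contact_force: [1.0, 1.4, 9.6]
gripper_width: 0.0164
grip_force: 30.5
```

>>> play_rows(increments=[{"jaw": 0.01,"xyz": [0,0,0],"angular": [0,0,0]},{"jaw": 0.05,"xyz": [0,0,0],"angular": [0,0,0]},{"jaw": 0.05,"xyz": [0,0,0],"angular": [0,0,0]},{"jaw": 0.05,"xyz": [0,0,0.05],"angular": [0,0,0]},{"jaw": 0.05,"xyz": [0,0,0.05],"angular": [0,0,0]},{"jaw": 0.085,"xyz": [0,0,0.03],"angular": [0,0,0]},{"jaw": 0.085,"xyz": [0,0,0],"angular": [0,0,0]}])

```text
clock: 14.85
ee_pos: [0.3501, 0.2524, 0.2319]
eef_rot: [3.141, -0.004, 1.207]
contact_force: [0.0, 0.8, -0.6]
gripper_width: 0.0834
grip_force: 0.0
```

```bash
python3 - <<'E'
from h import *
crop("top",200,150,250,150,3.2,"pics/t2.png"); print(sense()['ee_pos'],sense()['eef_rot'],sense()['qpos'])
E
```

```text
[0.34931325 0.25157355 0.2301438 ] [-3.14075833e+00 -1.73910050e-04  1.20643466e+00] [ 1.00383636e+00  4.75599273e-02 -4.38069032e-01 -9.63674941e-04
 -1.08516509e+00  1.77384451e+00]
```

View pics/t2.png

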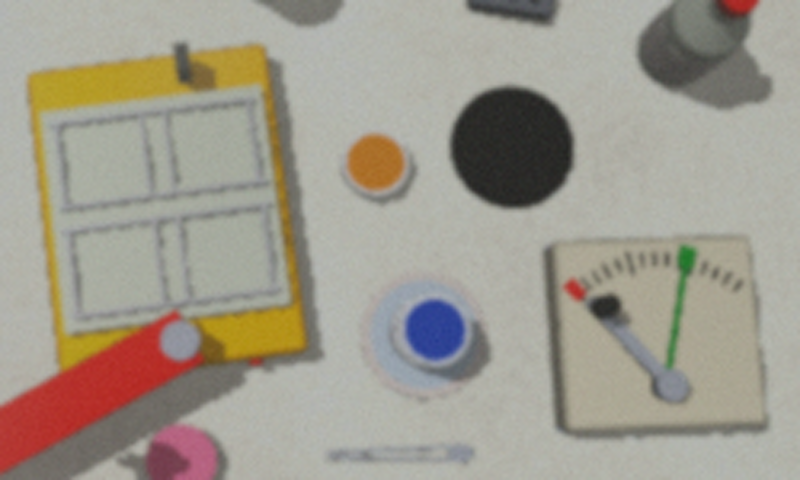

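The keeper is open and well clear of all four bays, and the lever is at stop. Next is the blank.

>>> play_rows(increments=[{"jaw": 0.08,"xyz": [0.009,-0.0318,0],"angular": [0,0,-8.9]},{"jaw": 0.08,"xyz": [0.009,-0.0318,0],"angular": [0,0,-8.9]},{"jaw": 0.08,"xyz": [0.009,-0.0318,0],"angular": [0,0,-8.9]},{"jaw": 0.08,"xyz": [0.009,-0.0318,0],"angular": [0,0,-8.9]},{"jaw": 0.08,"xyz": [0.009,-0.0318,0],"angular": [0,0,-8.9]},{"jaw": 0.08,"xyz": [0.009,-0.0318,0],"angular": [0,0,-8.9]},{"jaw": 0.08,"xyz": [0.009,-0.0318,0],"angular": [0,0,-8.9]},{"jaw": 0.08,"xyz": [0.009,-0.0318,0],"angular": [0,0,-8.9]},{"jaw": 0.08,"xyz": [0.009,-0.0318,0],"angular": [0,0,-8.9]},{"jaw": 0.08,"xyz": [0.009,-0.0318,0],"angular": [0,0,-8.9]},{"jaw": 0.08,"xyz": [0.009,-0.0318,0],"angular": [0,0,-8.9]},{"jaw": 0.08,"xyz": [0.009,-0.0318,0],"angular": [0,0,-8.9]}])

```text
clock: 16.4
ee_pos: [0.4566, -0.1308, 0.2279]
eef_rot: [3.139, 0.004, -0.663]
contact_force: [0.2, 0.7, -0.1]
gripper_width: 0.0799
grip_force: 0.0
```

>>> play_rows(increments=[{"jaw": 0.08,"xyz": [0,0,-0.05],"angular": [0,0,0]},{"jaw": 0.08,"xyz": [0,0,-0.05],"angular": [0,0,0]},{"jaw": 0.08,"xyz": [0,0,0],"angular": [0,0,0]}])

```text
clock: 16.77
ee_pos: [0.4533, -0.13, 0.1256]
eef_rot: [3.133, 0.011, -0.658]
contact_force: [0.0, 0.8, 1.2]
gripper_width: 0.0799
grip_force: 0.0
```

```bash
python3 - <<'E'
from h import *
for k,m in dict(b1=(.5106,.1328),b2=(.5226,.0416),b3=(.6018,.1448),b4=(.6138,.0536)).items():
    p=proj("top",[*m,.053]); print(k,(p-[200,150]+.5)*3.2-.5)
s=sense();print(s['ee_pos'],s['eef_rot'])
# dish sizes: side view check of the two cameras
crop("side",270,235,90,80,6,"pics/pile.png")
E
```

```text
b1 [117.07011674 267.65710833]
b2 [226.60967959 253.469621  ]
b3 [104.50766642 160.17095954]
b4 [212.67389676 146.49032601]
[ 0.4533491  -0.12995108  0.12560523] [ 3.13345847  0.01063401 -0.65832222]
```

View pics/pile.png

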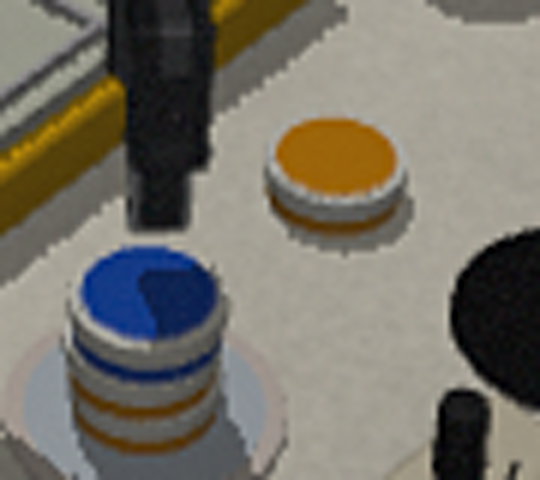

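The pile shows blue, amber, amber from the top down, with the fingers above it. Dish3 is absent and dish4 stands apart.

>>> play_rows(increments=[{"jaw": 0.08,"xyz": [0.003,0,-0.03],"angular": [0,0,0]},{"jaw": 0.08,"xyz": [0,0,-0.02],"angular": [0,0,0]},{"jaw": 0.08,"xyz": [0,0,0],"angular": [0,0,0]},{"jaw": 0.08,"xyz": [0,0,0],"angular": [0,0,0]}])

```text
clock: 17.32
ee_pos: [0.4622, -0.1298, 0.0821]
eef_rot: [-3.14, -0.003, -0.656]
contact_force: [-0.3, 0.5, -0.7]
gripper_width: 0.08
grip_force: 0.0
```

```bash
cat >> h.py <<'E'
def pose(n=6):
    o=[]
    for _ in range(n): camera("top"); s=sense(); o.append(np.r_[s['ee_pos'],s['eef_rot'][2]])
    o=np.array(o); return np.median(o,0).round(4),o.std(0).round(4)
E
python3 -c "
from h import *
print(*pose(8))"
```

```text
[ 0.4613 -0.1298  0.0813 -0.6569] [0.0004 0.     0.0005 0.0002]
```

>>> play_rows(force=25, increments=[{"jaw": 0.08,"xyz": [-0.003,0,-0.016],"angular": [0,0,0]},{"jaw": 0.08,"xyz": [0,0,-0.016],"angular": [0,0,0]},{"jaw": 0.08,"xyz": [0,0,0],"angular": [0,0,0]},{"jaw": 0.08,"xyz": [0,0,0],"angular": [0,0,0]},{"jaw": 0.05,"xyz": [0,0,0],"angular": [0,0,0]},{"jaw": 0.05,"xyz": [0,0,0],"angular": [0,0,0]},{"jaw": 0.05,"xyz": [0,0,0],"angular": [0,0,0]},{"jaw": 0.05,"xyz": [0,0,0],"angular": [0,0,0]}])

```text
clock: 18.73
ee_pos: [0.4584, -0.1298, 0.0491]
eef_rot: [-3.141, -0.001, -0.657]
contact_force: [-1.1, 1.0, 5.7]
gripper_width: 0.0588
grip_force: 26.8
```

>>> play_rows(force=45, increments=[{"jaw": 0.05,"xyz": [0,0,0],"angular": [0,0,0]},{"jaw": 0.05,"xyz": [0,0,0.015],"angular": [0,0,0]},{"jaw": 0.05,"xyz": [0,0,0.025],"angular": [0,0,0]},{"jaw": 0.05,"xyz": [0,0,0.025],"angular": [0,0,0]},{"jaw": 0.05,"xyz": [0.0276,-0.0135,0],"angular": [0,0,0]},{"jaw": 0.05,"xyz": [0.0276,-0.0135,0],"angular": [0,0,0]},{"jaw": 0.05,"xyz": [0.0276,-0.0135,0],"angular": [0,0,0]},{"jaw": 0.05,"xyz": [0.0276,-0.0135,0],"angular": [0,0,0]},{"jaw": 0.05,"xyz": [0.0276,-0.0135,0],"angular": [0,0,0]},{"jaw": 0.05,"xyz": [0.0276,-0.0135,0],"angular": [0,0,0]},{"jaw": 0.05,"xyz": [0,0,0],"angular": [0,0,0]}])

```text
clock: 20.1
ee_pos: [0.6243, -0.2115, 0.112]
eef_rot: [3.141, 0.001, -0.658]
contact_force: [0.3, -0.3, -1.4]
gripper_width: 0.0581
grip_force: 48.3
```

>>> play_rows(increments=[{"jaw": 0.05,"xyz": [0,0,-0.03],"angular": [0,0,0]},{"jaw": 0.05,"xyz": [0,0,-0.03],"angular": [0,0,0]},{"jaw": 0.05,"xyz": [0,0,-0.025],"angular": [0,0,0]},{"jaw": 0.05,"xyz": [0,0,0],"angular": [0,0,0]},{"jaw": 0.05,"xyz": [0,0,0],"angular": [0,0,0]},{"jaw": 0.05,"xyz": [0,0,0],"angular": [0,0,0]}])

```text
clock: 20.85
ee_pos: [0.6241, -0.2108, 0.0299]
eef_rot: [-3.14, -0.002, -0.657]
contact_force: [-0.3, -0.0, -0.8]
gripper_width: 0.0576
grip_force: 48.3
```

```bash
python3 - <<'E'
from h import *
print(*pose(4),sense()['gripper_width'],sense()['contact_force'])
crop("side",265,220,130,110,4.5,"pics/bl.png")
E
```

```text
[ 0.6239 -0.2108  0.0295 -0.657 ] [0.0001 0.     0.0003 0.0001] 0.05769654102833452 [-0.80584172 -1.56457332 -0.82793008]
```

View pics/bl.png

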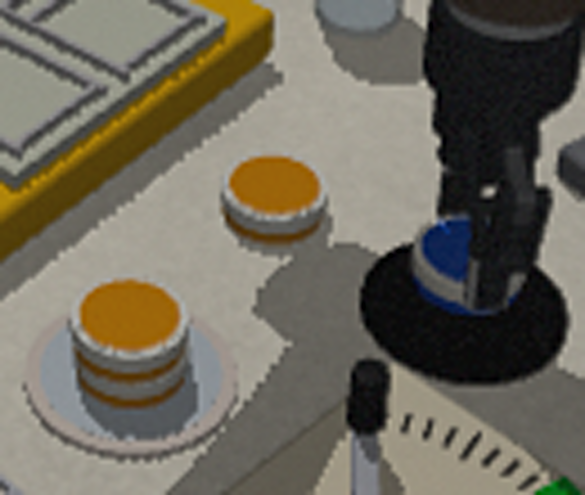

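The blank is held level, centred over the disc, and two ambers are left on the mat. I'm lowering it now.

>>> play_rows(increments=[{"jaw": 0.05,"xyz": [0,0,-0.012],"angular": [0,0,0]},{"jaw": 0.05,"xyz": [0,0,-0.006],"angular": [0,0,0]},{"jaw": 0.05,"xyz": [0,0,-0.002],"angular": [0,0,0]},{"jaw": 0.05,"xyz": [0,0,0],"angular": [0,0,0]},{"jaw": 0.05,"xyz": [0,0,0],"angular": [0,0,0]}])

```text
clock: 21.72
ee_pos: [0.6233, -0.2109, 0.0095]
eef_rot: [3.141, -0.0, -0.656]
contact_force: [-3.2, 1.0, 9.1]
gripper_width: 0.0575
grip_force: 49.2
```

>>> play_rows(increments=[{"jaw": 0.075,"xyz": [0,0,0],"angular": [0,0,0]},{"jaw": 0.075,"xyz": [0,0,0],"angular": [0,0,0]},{"jaw": 0.075,"xyz": [0,0,0.03],"angular": [0,0,0]},{"jaw": 0.08,"xyz": [0,0,0.05],"angular": [0,0,0]},{"jaw": 0.08,"xyz": [0,0,0.02],"angular": [0,0,0]},{"jaw": 0.08,"xyz": [-0.0275,0.0135,0],"angular": [0,0,0]},{"jaw": 0.08,"xyz": [-0.0275,0.0135,0],"angular": [0,0,0]},{"jaw": 0.08,"xyz": [-0.0275,0.0135,0],"angular": [0,0,0]},{"jaw": 0.08,"xyz": [-0.0275,0.0135,0],"angular": [0,0,0]},{"jaw": 0.08,"xyz": [-0.0275,0.0135,0],"angular": [0,0,0]},{"jaw": 0.08,"xyz": [-0.0275,0.0135,0],"angular": [0,0,0]},{"jaw": 0.08,"xyz": [0,0,0],"angular": [0,0,0]}])

```text
clock: 23.22
ee_pos: [0.4564, -0.1293, 0.1082]
eef_rot: [3.141, 0.001, -0.656]
contact_force: [0.7, 0.1, -1.1]
gripper_width: 0.0797
grip_force: 0.0
```

>>> play_rows(increments=[{"jaw": 0.08,"xyz": [0,0,-0.04],"angular": [0,0,0]},{"jaw": 0.08,"xyz": [0,0,-0.02],"angular": [0,0,0]},{"jaw": 0.08,"xyz": [0,0,0],"angular": [0,0,0]},{"jaw": 0.08,"xyz": [0,0,0],"angular": [0,0,0]},{"jaw": 0.08,"xyz": [0,0,0],"angular": [0,0,0]}])

```text
clock: 23.85
ee_pos: [0.4593, -0.1299, 0.0492]
eef_rot: [-3.14, -0.002, -0.657]
contact_force: [-0.1, 0.1, -0.3]
gripper_width: 0.08
grip_force: 0.0
```

```bash
cat >> h.py <<'E'
def blobs(out=None):
    "colour blobs in top view -> (x,y) at lid heights"
    im=camera("top"); hsv=cv2.cvtColor(im,cv2.COLOR_RGB2HSV)
    for nm,lo,hi in(("amber",(10,150,120),(20,255,255)),("blue",(108,150,80),(125,255,255))):
        m=cv2.inRange(hsv,lo,hi); n,_,st,c=cv2.connectedComponentsWithStats(m)
        for i in range(1,n):
            if st[i,4]>40: print(nm,c[i].round(1),st[i,4],{z:at("top",c[i],z)[:2].round(4).tolist() for z in(.02,.024,.044,.07)})
E
python3 - <<'E'
from h import *
print(*pose(4)); blobs()
E
```

```text
[ 0.4589 -0.1298  0.0491 -0.657 ] [0.0002 0.     0.0001 0.    ]
amber [316.9 200.4] 203 {0.02: [0.6069, -0.0877], 0.024: [0.6061, -0.0872], 0.044: [0.6022, -0.0851], 0.07: [0.5971, -0.0822]}
blue [516.5 129.2] 357 {0.02: [0.818, -0.6692], 0.024: [0.8165, -0.6667], 0.044: [0.8089, -0.6545], 0.07: [0.799, -0.6385]}
blue [528.  170.8] 117 {0.02: [0.6941, -0.6906], 0.024: [0.693, -0.6881], 0.044: [0.6876, -0.6754], 0.07: [0.6805, -0.659]}
blue [361.  194.2] 192 {0.02: [0.6248, -0.2114], 0.024: [0.624, -0.2105], 0.044: [0.6197, -0.2062], 0.07: [0.6142, -0.2006]}
```

>>> play_rows(force=25, increments=[{"jaw": 0.08,"xyz": [0,0,-0.012],"angular": [0,0,0]},{"jaw": 0.08,"xyz": [0,0,-0.008],"angular": [0,0,0]},{"jaw": 0.08,"xyz": [0,0,0],"angular": [0,0,0]},{"jaw": 0.08,"xyz": [0,0,0],"angular": [0,0,0]},{"jaw": 0.05,"xyz": [0,0,0],"angular": [0,0,0]},{"jaw": 0.05,"xyz": [0,0,0],"angular": [0,0,0]},{"jaw": 0.05,"xyz": [0,0,0],"angular": [0,0,0]},{"jaw": 0.05,"xyz": [0,0,0],"angular": [0,0,0]}])

```text
clock: 25.1
ee_pos: [0.4587, -0.1298, 0.0288]
eef_rot: [-3.141, -0.001, -0.657]
contact_force: [-1.2, -0.3, 5.2]
gripper_width: 0.0591
grip_force: 26.9
```

>>> play_rows(force=45, increments=[{"jaw": 0.05,"xyz": [0,0,0],"angular": [0,0,0]},{"jaw": 0.05,"xyz": [0,0,0.02],"angular": [0,0,0]},{"jaw": 0.05,"xyz": [0,0,0.04],"angular": [0,0,0]},{"jaw": 0.05,"xyz": [0,0,0.05],"angular": [0,0,0]},{"jaw": 0.05,"xyz": [0.0179,0.0342,0],"angular": [0,0,0]},{"jaw": 0.05,"xyz": [0.0179,0.0342,0],"angular": [0,0,0]},{"jaw": 0.05,"xyz": [0.0179,0.0342,0],"angular": [0,0,0]},{"jaw": 0.05,"xyz": [0.0179,0.0342,0],"angular": [0,0,0]},{"jaw": 0.05,"xyz": [0.0179,0.0342,0],"angular": [0,0,0]},{"jaw": 0.05,"xyz": [0.0179,0.0342,0],"angular": [0,0,0]},{"jaw": 0.05,"xyz": [0.0179,0.0342,0],"angular": [0,0,0]},{"jaw": 0.05,"xyz": [0.0179,0.0342,0],"angular": [0,0,0]}])

```text
clock: 26.6
ee_pos: [0.6016, 0.1449, 0.1375]
eef_rot: [3.141, 0.001, -0.657]
contact_force: [0.7, -0.1, 0.1]
gripper_width: 0.0584
grip_force: 48.4
```

>>> play_rows(increments=[{"jaw": 0.05,"xyz": [0,0,-0.03],"angular": [0,0,0]},{"jaw": 0.05,"xyz": [0,0,-0.03],"angular": [0,0,0]},{"jaw": 0.05,"xyz": [0,0,0],"angular": [0,0,0]},{"jaw": 0.05,"xyz": [0,0,0],"angular": [0,0,0]},{"jaw": 0.05,"xyz": [0,0,0],"angular": [0,0,0]},{"jaw": 0.05,"xyz": [0,0,0],"angular": [0,0,0]}])

```text
clock: 27.35
ee_pos: [0.6021, 0.144, 0.0795]
eef_rot: [-3.14, -0.001, -0.657]
contact_force: [-0.4, -0.3, -0.2]
gripper_width: 0.0577
grip_force: 48.4
```

```bash
python3 - <<'E'
from h import *
print(*pose(4),sense()['gripper_width'])
crop("side",200,160,140,110,4.5,"pics/d2.png")
E
```

```text
[ 0.6018  0.1439  0.079  -0.6571] [0.0001 0.     0.0002 0.    ] 0.0583231868823117
```

View pics/d2.png

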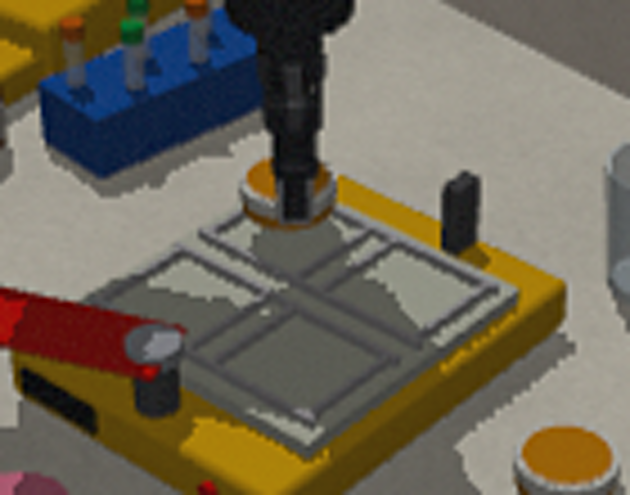

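```bash
python3 - <<'E'
from h import *
for b in((303,360),(302,360)): print(at("side",(200+(b[0]+.5)/4.5-.5,160+(b[1]+.5)/4.5-.5),.053))
for b in((231,255),(227,253)): print(at("top",T(*b),.053))
for b in((108,161),(119,270),(217,147)): print(at("top",T(*b),.053))
E
```

```text
[0.52324342 0.04368648 0.053     ]
[0.52281792 0.04406107 0.053     ]
[0.52131601 0.03793002 0.053     ]
[0.52299562 0.04127481 0.053     ]
[0.60109372 0.1418459  0.053     ]
[0.50863951 0.13116487 0.053     ]
[0.61336841 0.04993786 0.053     ]
```

>>> play_rows(increments=[{"jaw": 0.05,"xyz": [0,-0.0005,-0.014],"angular": [0,0,0]},{"jaw": 0.05,"xyz": [0,0,-0.006],"angular": [0,0,0]},{"jaw": 0.05,"xyz": [0,0,-0.003],"angular": [0,0,0]},{"jaw": 0.05,"xyz": [0,0,0],"angular": [0,0,0]},{"jaw": 0.05,"xyz": [0,0,0],"angular": [0,0,0]}])

```text
clock: 28.22
ee_pos: [0.6016, 0.1433, 0.0551]
eef_rot: [-3.142, -0.0, -0.657]
contact_force: [-0.0, -0.7, 0.2]
gripper_width: 0.0582
grip_force: 48.5
```

>>> play_rows(increments=[{"jaw": 0.05,"xyz": [0,0,-0.001],"angular": [0,0,0]},{"jaw": 0.05,"xyz": [0,0,0],"angular": [0,0,0]},{"jaw": 0.075,"xyz": [0,0,0],"angular": [0,0,0]},{"jaw": 0.075,"xyz": [0,0,0],"angular": [0,0,0]},{"jaw": 0.075,"xyz": [0,0,0.03],"angular": [0,0,0]},{"jaw": 0.08,"xyz": [0,0,0.055],"angular": [0,0,0]}])

```text
clock: 28.98
ee_pos: [0.6, 0.1426, 0.1374]
eef_rot: [3.136, 0.003, -0.657]
contact_force: [0.9, -0.6, 0.2]
gripper_width: 0.0799
grip_force: 0.0
```

>>> play_rows(increments=[{"jaw": 0.08,"xyz": [-0.0179,-0.0342,0],"angular": [0,0,0]},{"jaw": 0.08,"xyz": [-0.0179,-0.0342,0],"angular": [0,0,0]},{"jaw": 0.08,"xyz": [-0.0179,-0.0342,0],"angular": [0,0,0]},{"jaw": 0.08,"xyz": [-0.0179,-0.0342,0],"angular": [0,0,0]},{"jaw": 0.08,"xyz": [-0.0179,-0.0342,0],"angular": [0,0,0]},{"jaw": 0.08,"xyz": [-0.0179,-0.0342,0],"angular": [0,0,0]},{"jaw": 0.08,"xyz": [-0.0179,-0.0342,0],"angular": [0,0,0]},{"jaw": 0.08,"xyz": [-0.0179,-0.0337,0],"angular": [0,0,0]},{"jaw": 0.08,"xyz": [0,0,-0.05],"angular": [0,0,0]},{"jaw": 0.08,"xyz": [0,0,-0.045],"angular": [0,0,0]},{"jaw": 0.08,"xyz": [0,0,0],"angular": [0,0,0]},{"jaw": 0.08,"xyz": [0,0,0],"angular": [0,0,0]}])

```text
clock: 30.48
ee_pos: [0.4596, -0.1298, 0.0455]
eef_rot: [-3.141, -0.002, -0.656]
contact_force: [0.9, -0.1, 1.0]
gripper_width: 0.08
grip_force: 0.0
```

```bash
python3 - <<'E'
from h import *
print(*pose(4)); blobs()
E
```

```text
[ 0.4599 -0.1296  0.046  -0.6564] [0.0002 0.     0.0001 0.0001]
amber [231.6 198.6] 217 {0.02: [0.6113, 0.1499], 0.024: [0.6105, 0.1495], 0.044: [0.6065, 0.1475], 0.07: [0.6013, 0.145]}
amber [317.  200.4] 204 {0.02: [0.607, -0.0877], 0.024: [0.6062, -0.0873], 0.044: [0.6023, -0.0851], 0.07: [0.5972, -0.0823]}
blue [516.5 129.1] 361 {0.02: [0.8182, -0.6691], 0.024: [0.8167, -0.6666], 0.044: [0.8091, -0.6544], 0.07: [0.7992, -0.6384]}
blue [527.4 171.1] 116 {0.02: [0.6931, -0.6888], 0.024: [0.692, -0.6863], 0.044: [0.6866, -0.6737], 0.07: [0.6796, -0.6573]}
blue [360.9 194.1] 190 {0.02: [0.625, -0.2113], 0.024: [0.6241, -0.2104], 0.044: [0.6199, -0.2061], 0.07: [0.6144, -0.2005]}
```

>>> play_rows(force=25, increments=[{"jaw": 0.08,"xyz": [-0.001,0,-0.02],"angular": [0,0,0]},{"jaw": 0.08,"xyz": [0,0,-0.012],"angular": [0,0,0]},{"jaw": 0.08,"xyz": [0,0,-0.004],"angular": [0,0,0]},{"jaw": 0.08,"xyz": [0,0,0],"angular": [0,0,0]},{"jaw": 0.05,"xyz": [0,0,0],"angular": [0,0,0]},{"jaw": 0.05,"xyz": [0,0,0],"angular": [0,0,0]},{"jaw": 0.05,"xyz": [0,0,0],"angular": [0,0,0]},{"jaw": 0.05,"xyz": [0,0,0],"angular": [0,0,0]}])

```text
clock: 31.72
ee_pos: [0.4579, -0.1298, 0.009]
eef_rot: [-3.141, -0.001, -0.657]
contact_force: [-0.1, 1.3, 5.2]
gripper_width: 0.0589
grip_force: 26.8
```

>>> play_rows(force=45, increments=[{"jaw": 0.05,"xyz": [0,0,0],"angular": [0,0,0]},{"jaw": 0.05,"xyz": [0,0,0.03],"angular": [0,0,0]},{"jaw": 0.05,"xyz": [0,0,0.05],"angular": [0,0,0]},{"jaw": 0.05,"xyz": [0,0,0.05],"angular": [0,0,0]},{"jaw": 0.05,"xyz": [0.026,0.0304,0],"angular": [0,0,0]},{"jaw": 0.05,"xyz": [0.026,0.0304,0],"angular": [0,0,0]},{"jaw": 0.05,"xyz": [0.026,0.0304,0],"angular": [0,0,0]},{"jaw": 0.05,"xyz": [0.026,0.0304,0],"angular": [0,0,0]},{"jaw": 0.05,"xyz": [0.026,0.0304,0],"angular": [0,0,0]},{"jaw": 0.05,"xyz": [0.026,0.0304,0],"angular": [0,0,0]},{"jaw": 0.05,"xyz": [0,0,0],"angular": [0,0,0]}])

```text
clock: 33.1
ee_pos: [0.6145, 0.0546, 0.1373]
eef_rot: [-3.142, 0.0, -0.655]
contact_force: [-0.3, -0.1, -1.0]
gripper_width: 0.0577
grip_force: 48.7
```

>>> play_rows(increments=[{"jaw": 0.05,"xyz": [0,0,-0.03],"angular": [0,0,0]},{"jaw": 0.05,"xyz": [0,0,-0.03],"angular": [0,0,0]},{"jaw": 0.05,"xyz": [0,0,0],"angular": [0,0,0]},{"jaw": 0.05,"xyz": [0,0,0],"angular": [0,0,0]},{"jaw": 0.05,"xyz": [0,0,0],"angular": [0,0,0]},{"jaw": 0.05,"xyz": [0,0,0],"angular": [0,0,0]}])

```text
clock: 33.85
ee_pos: [0.6139, 0.0527, 0.0795]
eef_rot: [-3.14, -0.001, -0.657]
contact_force: [-0.8, 0.8, -0.7]
gripper_width: 0.058
grip_force: 48.7
```

```bash
python3 - <<'E'
from h import *
print(*pose(4),sense()['gripper_width'])
E
```

```text
[ 0.6135  0.0527  0.0789 -0.6571] [0.0001 0.     0.0002 0.0001] 0.057813788858109616
```

Width 58 mm means it's still held, so I'm setting it down, releasing, and going for dish4.

>>> play_rows(increments=[{"jaw": 0.05,"xyz": [0,-0.0005,-0.014],"angular": [0,0,0]},{"jaw": 0.05,"xyz": [0,0,-0.006],"angular": [0,0,0]},{"jaw": 0.05,"xyz": [0,0,-0.004],"angular": [0,0,0]},{"jaw": 0.05,"xyz": [0,0,0],"angular": [0,0,0]},{"jaw": 0.05,"xyz": [0,0,0],"angular": [0,0,0]}])

```text
clock: 34.67
ee_pos: [0.6131, 0.0518, 0.0554]
eef_rot: [3.141, -0.0, -0.656]
contact_force: [-2.0, -0.8, 7.4]
gripper_width: 0.0579
grip_force: 49.4
```

>>> play_rows(increments=[{"jaw": 0.075,"xyz": [0,0,0],"angular": [0,0,0]},{"jaw": 0.075,"xyz": [0,0,0],"angular": [0,0,0]},{"jaw": 0.075,"xyz": [0,0,0.03],"angular": [0,0,0]},{"jaw": 0.08,"xyz": [0,0,0.055],"angular": [0,0,0]},{"jaw": 0.08,"xyz": [-0.0016,-0.035,0],"angular": [0,0,0]},{"jaw": 0.08,"xyz": [-0.0016,-0.035,0],"angular": [0,0,0]},{"jaw": 0.08,"xyz": [-0.0016,-0.035,0],"angular": [0,0,0]},{"jaw": 0.08,"xyz": [-0.0016,-0.035,0],"angular": [0,0,0]},{"jaw": 0.08,"xyz": [0,0,0],"angular": [0,0,0]},{"jaw": 0.08,"xyz": [0,0,0],"angular": [0,0,0]}])

```text
clock: 35.92
ee_pos: [0.6069, -0.0877, 0.139]
eef_rot: [3.141, 0.0, -0.657]
contact_force: [0.8, 0.4, 0.3]
gripper_width: 0.0797
grip_force: 0.0
```

```bash
python3 - <<'E'
from h import *
print(*pose(4)); blobs()
crop("side",200,160,200,150,4,"pics/d4.png")
E
```

```text
[ 0.6071 -0.087   0.1392 -0.6559] [0.     0.0001 0.0001 0.0003]
amber [228.4 198.8] 120 {0.02: [0.6108, 0.1589], 0.024: [0.61, 0.1584], 0.044: [0.606, 0.1563], 0.07: [0.6008, 0.1536]}
amber [316.8 200.1] 210 {0.02: [0.6077, -0.0874], 0.024: [0.6069, -0.0869], 0.044: [0.6029, -0.0848], 0.07: [0.5978, -0.082]}
blue [516.3 128.7] 354 {0.02: [0.8194, -0.6688], 0.024: [0.8179, -0.6664], 0.044: [0.8103, -0.6541], 0.07: [0.8004, -0.6382]}
blue [527.4 171.2] 119 {0.02: [0.6929, -0.6887], 0.024: [0.6918, -0.6861], 0.044: [0.6864, -0.6735], 0.07: [0.6794, -0.6572]}
blue [360.9 194.3] 198 {0.02: [0.6244, -0.2114], 0.024: [0.6236, -0.2105], 0.044: [0.6193, -0.2062], 0.07: [0.6138, -0.2006]}
```

View pics/d4.png

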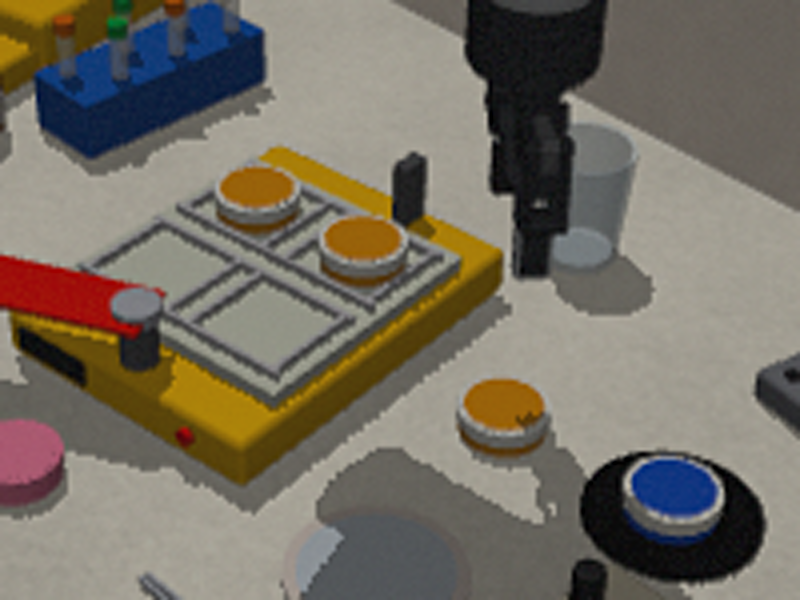

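Both dishes sit flat in bays 3 and 4, at about (258,190) and (363,240) in the crop. The blank is on the disc, and dish4 hasn't moved, at (503,405).

>>> play_rows(force=25, increments=[{"jaw": 0.08,"xyz": [0,-0.0005,-0.05],"angular": [0,0,0]},{"jaw": 0.08,"xyz": [0,0,-0.04],"angular": [0,0,0]},{"jaw": 0.08,"xyz": [0,0,-0.025],"angular": [0,0,0]},{"jaw": 0.08,"xyz": [0,0,-0.017],"angular": [0,0,0]},{"jaw": 0.08,"xyz": [0,0,0],"angular": [0,0,0]},{"jaw": 0.08,"xyz": [0,0,0],"angular": [0,0,0]},{"jaw": 0.05,"xyz": [0,0,0],"angular": [0,0,0]},{"jaw": 0.05,"xyz": [0,0,0],"angular": [0,0,0]},{"jaw": 0.05,"xyz": [0,0,0],"angular": [0,0,0]},{"jaw": 0.05,"xyz": [0,0,0],"angular": [0,0,0]}])

```text
clock: 37.48
ee_pos: [0.6079, -0.0883, 0.0089]
eef_rot: [-3.14, -0.002, -0.657]
contact_force: [-1.1, 0.2, 6.1]
gripper_width: 0.0584
grip_force: 26.5
```

>>> play_rows(force=45, increments=[{"jaw": 0.05,"xyz": [0,0,0],"angular": [0,0,0]},{"jaw": 0.05,"xyz": [0,0,0.03],"angular": [0,0,0]},{"jaw": 0.05,"xyz": [0,0,0.05],"angular": [0,0,0]},{"jaw": 0.05,"xyz": [0,0,0.05],"angular": [0,0,0]},{"jaw": 0.05,"xyz": [-0.0214,0.0322,0],"angular": [0,0,0]},{"jaw": 0.05,"xyz": [-0.0214,0.0322,0],"angular": [0,0,0]},{"jaw": 0.05,"xyz": [-0.0214,0.0322,0],"angular": [0,0,0]},{"jaw": 0.05,"xyz": [-0.0214,0.0322,0],"angular": [0,0,0]},{"jaw": 0.05,"xyz": [0,0,0],"angular": [0,0,0]},{"jaw": 0.05,"xyz": [0,0,-0.03],"angular": [0,0,0]},{"jaw": 0.05,"xyz": [0,0,-0.03],"angular": [0,0,0]},{"jaw": 0.05,"xyz": [0,0,0],"angular": [0,0,0]}])

```text
clock: 38.98
ee_pos: [0.5199, 0.0394, 0.0754]
eef_rot: [3.137, 0.003, -0.658]
contact_force: [-0.8, 0.3, -0.0]
gripper_width: 0.0573
grip_force: 48.2
```

```bash
python3 - <<'E'
from h import *
print(*pose(5),sense()['gripper_width'],sense()['contact_force'])
E
```

```text
[ 0.5224  0.0404  0.0784 -0.6571] [0.0004 0.0003 0.0006 0.0001] 0.0575509421318782 [ 0.21220348  0.30396389 -0.64108467]
```

>>> play_rows(increments=[{"jaw": 0.05,"xyz": [0,0.0005,-0.012],"angular": [0,0,0]},{"jaw": 0.05,"xyz": [0,0,-0.005],"angular": [0,0,0]},{"jaw": 0.05,"xyz": [0,0,-0.003],"angular": [0,0,0]},{"jaw": 0.05,"xyz": [0,0,0],"angular": [0,0,0]},{"jaw": 0.05,"xyz": [0,0,0],"angular": [0,0,0]}])

```text
clock: 39.85
ee_pos: [0.5212, 0.0408, 0.0591]
eef_rot: [3.141, -0.0, -0.656]
contact_force: [-4.4, 0.5, 15.1]
gripper_width: 0.0575
grip_force: 49.7
```

>>> play_rows(increments=[{"jaw": 0.075,"xyz": [0,0,0],"angular": [0,0,0]},{"jaw": 0.075,"xyz": [0,0,0],"angular": [0,0,0]},{"jaw": 0.075,"xyz": [0,0,0.03],"angular": [0,0,0]},{"jaw": 0.06,"xyz": [0,0,0.055],"angular": [0,0,0]},{"jaw": 0.05,"xyz": [0,0,0.05],"angular": [0,0,0]},{"jaw": 0.05,"xyz": [-0.0285,0.0353,0],"angular": [0,0,-4]},{"jaw": 0.05,"xyz": [-0.0285,0.0353,0],"angular": [0,0,-4]},{"jaw": 0.05,"xyz": [-0.0285,0.0353,0],"angular": [0,0,-4]},{"jaw": 0.05,"xyz": [-0.0285,0.0353,0],"angular": [0,0,-4]},{"jaw": 0.05,"xyz": [-0.0285,0.0353,0],"angular": [0,0,-4]},{"jaw": 0.05,"xyz": [-0.0285,0.0353,0],"angular": [0,0,-3]},{"jaw": 0.05,"xyz": [0,0,0],"angular": [0,0,0]}])

```text
clock: 41.35
ee_pos: [0.349, 0.2545, 0.1921]
eef_rot: [3.141, 0.0, -1.054]
contact_force: [0.4, 0.1, 0.1]
gripper_width: 0.0502
grip_force: 0.0
```

```bash
python3 - <<'E'
from h import *
print(*pose(5)); blobs()
cv2.imwrite("pics/bays.png",np.hstack([cv2.resize(camera("top")[150:300,150:300,::-1],(400,400),interpolation=2),cv2.resize(camera("side")[160:280,200:320,::-1],(400,400),interpolation=2)]))
E
```

```text
[ 0.3504  0.2524  0.192  -1.0583] [0.0004 0.0005 0.     0.0017]
amber [266.6 193.8] 217 {0.02: [0.6252, 0.0527], 0.024: [0.6243, 0.0526], 0.044: [0.6201, 0.0524], 0.07: [0.6146, 0.052]}
amber [231.6 198.6] 219 {0.02: [0.6114, 0.1499], 0.024: [0.6106, 0.1495], 0.044: [0.6065, 0.1476], 0.07: [0.6013, 0.145]}
amber [270.1 229.4] 232 {0.02: [0.5254, 0.0429], 0.024: [0.5249, 0.0429], 0.044: [0.5223, 0.0428], 0.07: [0.5191, 0.0426]}
blue [516.4 129.1] 361 {0.02: [0.8182, -0.669], 0.024: [0.8166, -0.6666], 0.044: [0.8091, -0.6543], 0.07: [0.7992, -0.6384]}
blue [527.3 171.2] 115 {0.02: [0.6929, -0.6885], 0.024: [0.6918, -0.686], 0.044: [0.6864, -0.6734], 0.07: [0.6794, -0.657]}
blue [361.  194.2] 191 {0.02: [0.6247, -0.2114], 0.024: [0.6239, -0.2106], 0.044: [0.6196, -0.2063], 0.07: [0.6141, -0.2006]}
```

View pics/bays.png

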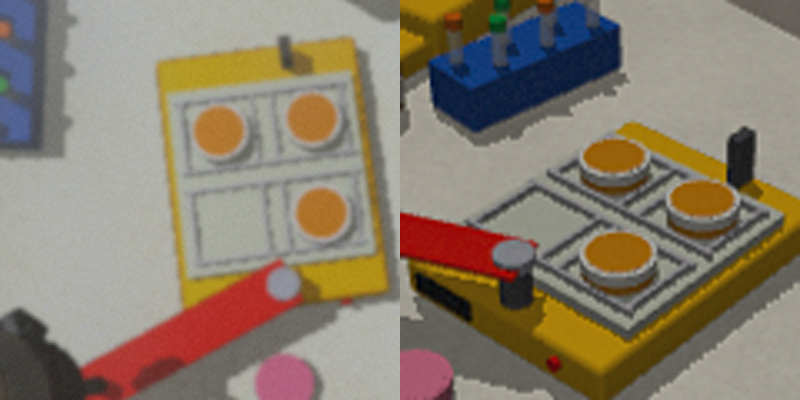

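All three dishes look flat in bays 2, 3 and 4, and bay 1 is empty. Next I close the keeper.

>>> play_rows(force=30, increments=[{"jaw": 0.05,"xyz": [0,0,-0.04],"angular": [0,0,0]},{"jaw": 0.05,"xyz": [0,0,-0.035],"angular": [0,0,0]},{"jaw": 0.05,"xyz": [0,0,-0.014],"angular": [0,0,0]},{"jaw": 0.05,"xyz": [0,0,0],"angular": [0,0,0]},{"jaw": 0.05,"xyz": [0,0,0],"angular": [0,0,0]},{"jaw": 0.01,"xyz": [0,0,0],"angular": [0,0,0]},{"jaw": 0.01,"xyz": [0,0,0],"angular": [0,0,0]},{"jaw": 0.01,"xyz": [0,0,0],"angular": [0,0,0]},{"jaw": 0.01,"xyz": [0,0,0],"angular": [0,0,0]}])

```text
clock: 42.88
ee_pos: [0.3508, 0.2532, 0.104]
eef_rot: [-3.14, 0.0, -1.058]
contact_force: [-0.4, -0.5, 6.5]
gripper_width: 0.0164
grip_force: 29.4
```

```bash
python3 - <<'E'
from h import *
from scipy.optimize import least_squares as L
p=pose(4)[0]; print(p)
P=np.array([(.6412,.130),(.5785,.2324),(.4672,.278),p[:2]])
c=L(lambda c:np.hypot(*(P-c).T)-.2,[.4485,.078]).x
a=np.arctan2(*(p[:2]-c)[::-1]);print(c,np.hypot(*(P-c).T),a)
arc(c,p[:2],.13-a,36)
E
```

```text
[ 0.3508  0.2532  0.104  -1.058 ]
[0.44858182 0.07910711] [0.19922813 0.20094139 0.19976241 0.19967378] 2.082550990220886
[0.0096, 0.005] [0.0098, 0.0045] [0.0101, 0.004] [0.0103, 0.0034] [0.0104, 0.0029] [0.0106, 0.0023] [0.0107, 0.0017] [0.0108, 0.0011] [0.0108, 0.0005] [0.0108, -0.0] [0.0108, -0.0006] [0.0108, -0.0012] [0.0107, -0.0018] [0.0106, -0.0024] [0.0104, -0.0029] [0.0102, -0.0035] [0.01, -0.004] [0.0098, -0.0046] [0.0095, -0.0051] [0.0093, -0.0056] [0.0089, -0.0061] [0.0086, -0.0066] [0.0082, -0.007] [0.0078, -0.0075] [0.0074, -0.0079] [0.007, -0.0083] [0.0065, -0.0087] [0.006, -0.009] [0.0055, -0.0093] [0.005, -0.0096] [0.0045, -0.0099] [0.004, -0.0101] [0.0034, -0.0103] [0.0028, -0.0104] [0.0023, -0.0106] [0.0017, -0.0107] -3.10758141732629
```

>>> play_rows(increments=[{"jaw": 0.01,"xyz": [0.0096,0.005,0],"angular": [0,0,-3.1]},{"jaw": 0.01,"xyz": [0.0098,0.0045,0],"angular": [0,0,-3.1]},{"jaw": 0.01,"xyz": [0.0101,0.004,0],"angular": [0,0,-3.1]},{"jaw": 0.01,"xyz": [0.0103,0.0034,0],"angular": [0,0,-3.1]},{"jaw": 0.01,"xyz": [0.0104,0.0029,0],"angular": [0,0,-3.1]},{"jaw": 0.01,"xyz": [0.0106,0.0023,0],"angular": [0,0,-3.1]},{"jaw": 0.01,"xyz": [0.0107,0.0017,0],"angular": [0,0,-3.1]},{"jaw": 0.01,"xyz": [0.0108,0.0011,0],"angular": [0,0,-3.1]},{"jaw": 0.01,"xyz": [0.0108,0.0005,0],"angular": [0,0,-3.1]},{"jaw": 0.01,"xyz": [0.0108,0,0],"angular": [0,0,-3.1]},{"jaw": 0.01,"xyz": [0.0108,-0.0006,0],"angular": [0,0,-3.1]},{"jaw": 0.01,"xyz": [0.0108,-0.0012,0],"angular": [0,0,-3.1]}])

```text
clock: 44.58
ee_pos: [0.4763, 0.2758, 0.104]
eef_rot: [-3.141, -0.001, -1.709]
contact_force: [-0.9, -2.9, 6.6]
gripper_width: 0.0167
grip_force: 29.6
```

>>> play_rows(increments=[{"jaw": 0.01,"xyz": [0.0107,-0.0018,0],"angular": [0,0,-3.1]},{"jaw": 0.01,"xyz": [0.0106,-0.0024,0],"angular": [0,0,-3.1]},{"jaw": 0.01,"xyz": [0.0104,-0.0029,0],"angular": [0,0,-3.1]},{"jaw": 0.01,"xyz": [0.0102,-0.0035,0],"angular": [0,0,-3.1]},{"jaw": 0.01,"xyz": [0.01,-0.004,0],"angular": [0,0,-3.1]},{"jaw": 0.01,"xyz": [0.0098,-0.0046,0],"angular": [0,0,-3.1]},{"jaw": 0.01,"xyz": [0.0095,-0.0051,0],"angular": [0,0,-3.1]},{"jaw": 0.01,"xyz": [0.0093,-0.0056,0],"angular": [0,0,-3.1]},{"jaw": 0.01,"xyz": [0.0089,-0.0061,0],"angular": [0,0,-3.1]},{"jaw": 0.01,"xyz": [0.0086,-0.0066,0],"angular": [0,0,-3.1]},{"jaw": 0.01,"xyz": [0.0082,-0.007,0],"angular": [0,0,-3.1]},{"jaw": 0.01,"xyz": [0.0078,-0.0075,0],"angular": [0,0,-3.1]}])

```text
clock: 46.08
ee_pos: [0.5894, 0.218, 0.104]
eef_rot: [-3.141, -0.003, -2.359]
contact_force: [-2.3, -2.8, 6.9]
gripper_width: 0.0165
grip_force: 29.6
```

>>> play_rows(increments=[{"jaw": 0.01,"xyz": [0.0074,-0.0079,0],"angular": [0,0,-3.1]},{"jaw": 0.01,"xyz": [0.007,-0.0083,0],"angular": [0,0,-3.1]},{"jaw": 0.01,"xyz": [0.0065,-0.0087,0],"angular": [0,0,-3.1]},{"jaw": 0.01,"xyz": [0.006,-0.009,0],"angular": [0,0,-3.1]},{"jaw": 0.01,"xyz": [0.0055,-0.0093,0],"angular": [0,0,-3.1]},{"jaw": 0.01,"xyz": [0.005,-0.0096,0],"angular": [0,0,-3.1]},{"jaw": 0.01,"xyz": [0.0045,-0.0099,0],"angular": [0,0,-3.1]},{"jaw": 0.01,"xyz": [0.004,-0.0101,0],"angular": [0,0,-3.1]},{"jaw": 0.01,"xyz": [0.0034,-0.0103,0],"angular": [0,0,-3.1]}])

```text
clock: 47.2
ee_pos: [0.638, 0.1352, 0.104]
eef_rot: [-3.141, -0.003, -2.846]
contact_force: [-4.5, -1.6, 7.5]
gripper_width: 0.0162
grip_force: 29.7
```

>>> play_rows(increments=[{"jaw": 0.01,"xyz": [0.0028,-0.0104,0],"angular": [0,0,-3.1]},{"jaw": 0.01,"xyz": [0.0023,-0.0106,0],"angular": [0,0,-3.1]},{"jaw": 0.01,"xyz": [0.0008,-0.005,0],"angular": [0,0,-1.5]},{"jaw": 0.01,"xyz": [0,0,0],"angular": [0,0,0]}])

```text
clock: 47.7
ee_pos: [0.6438, 0.1091, 0.104]
eef_rot: [-3.141, -0.003, -2.979]
contact_force: [-4.2, -0.9, 9.0]
gripper_width: 0.0163
grip_force: 29.6
```

>>> play_rows(increments=[{"jaw": 0.01,"xyz": [0.0004,-0.003,0],"angular": [0,0,-0.8]},{"jaw": 0.01,"xyz": [0.0003,-0.003,0],"angular": [0,0,-0.8]},{"jaw": 0.01,"xyz": [0,0,0],"angular": [0,0,0]},{"jaw": 0.01,"xyz": [0,0,0],"angular": [0,0,0]}])

```text
clock: 48.2
ee_pos: [0.6443, 0.1055, 0.1041]
eef_rot: [3.14, -0.002, -3.005]
contact_force: [-5.4, 4.3, 7.7]
gripper_width: 0.0162
grip_force: 29.7
```

>>> play_rows(increments=[{"jaw": 0.01,"xyz": [0.0003,-0.0025,0],"angular": [0,0,0]},{"jaw": 0.01,"xyz": [0,0,0],"angular": [0,0,0]},{"jaw": 0.01,"xyz": [0,0,0],"angular": [0,0,0]}])

```text
clock: 48.58
ee_pos: [0.6444, 0.1052, 0.104]
eef_rot: [3.137, -0.001, -3.005]
contact_force: [-7.9, 10.6, 9.2]
gripper_width: 0.0164
grip_force: 29.9
```

The keeper is against the latch: the position no longer changes while the force rises. On to the lever.

>>> play_rows(increments=[{"jaw": 0.05,"xyz": [0,0,0],"angular": [0,0,0]},{"jaw": 0.05,"xyz": [0,0,0],"angular": [0,0,0]},{"jaw": 0.05,"xyz": [0,0.002,0.05],"angular": [0,0,0]},{"jaw": 0.05,"xyz": [0,0,0.06],"angular": [0,0,0]}])

```text
clock: 49.08
ee_pos: [0.6453, 0.1028, 0.2124]
eef_rot: [-3.14, -0.005, -3.007]
contact_force: [1.1, 0.3, 0.4]
gripper_width: 0.05
grip_force: 0.0
```

>>> play_rows(increments=[{"jaw": 0.05,"xyz": [-0.0212,-0.0465,0],"angular": [0,0,4.5]},{"jaw": 0.05,"xyz": [-0.0212,-0.0465,0],"angular": [0,0,4.5]},{"jaw": 0.05,"xyz": [-0.0212,-0.0465,0],"angular": [0,0,4.5]},{"jaw": 0.05,"xyz": [-0.0212,-0.0465,0],"angular": [0,0,4.5]},{"jaw": 0.05,"xyz": [-0.0212,-0.0465,0],"angular": [0,0,4.5]},{"jaw": 0.05,"xyz": [-0.0212,-0.0465,0],"angular": [0,0,4.5]},{"jaw": 0.05,"xyz": [-0.0212,-0.0465,0],"angular": [0,0,4.5]},{"jaw": 0.05,"xyz": [-0.0212,-0.0465,0],"angular": [0,0,4.5]},{"jaw": 0.05,"xyz": [0,0,0],"angular": [0,0,0]},{"jaw": 0.05,"xyz": [0,0,0],"angular": [0,0,0]}])

```text
clock: 50.32
ee_pos: [0.4761, -0.2688, 0.2129]
eef_rot: [3.141, -0.0, -2.379]
contact_force: [-0.4, 0.3, -0.2]
gripper_width: 0.0496
grip_force: 0.0
```

```bash
python3 - <<'E'
from h import *
print(*pose(5))
cv2.imwrite("pics/shut.png",np.hstack([cv2.resize(camera("top")[150:300,200:350,::-1],(400,400),interpolation=2),cv2.resize(camera("side")[160:280,200:320,::-1],(400,400),interpolation=2)]))
E
```

```text
[ 0.4769 -0.2677  0.2132 -2.3768] [0.0002 0.0002 0.0001 0.0007]
```

View pics/shut.png

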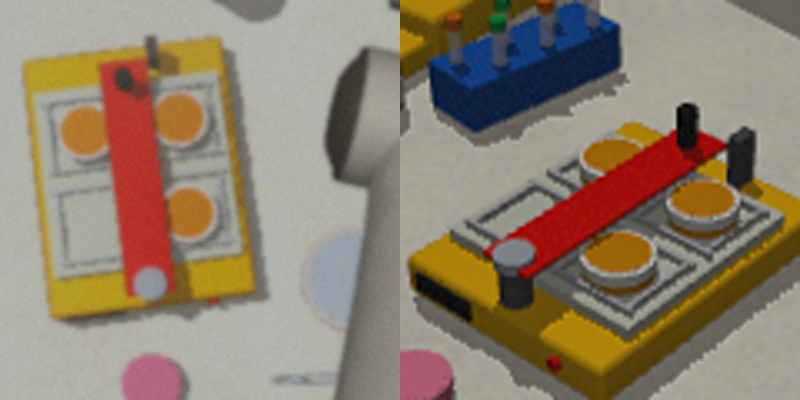

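The keeper lies shut over the inner edges of all three dishes, against the post.

>>> play_rows(force=30, increments=[{"jaw": 0.05,"xyz": [-0.002,0.001,-0.05],"angular": [0,0,0]},{"jaw": 0.05,"xyz": [0,0,-0.045],"angular": [0,0,0]},{"jaw": 0.05,"xyz": [0,0,-0.025],"angular": [0,0,0]},{"jaw": 0.05,"xyz": [0,0,-0.012],"angular": [0,0,0]},{"jaw": 0.05,"xyz": [0,0,0],"angular": [0,0,0]},{"jaw": 0.01,"xyz": [0,0,0],"angular": [0,0,0]},{"jaw": 0.01,"xyz": [0,0,0],"angular": [0,0,0]},{"jaw": 0.01,"xyz": [0,0,0],"angular": [0,0,0]},{"jaw": 0.01,"xyz": [0,0,0],"angular": [0,0,0]}])

```text
clock: 51.8
ee_pos: [0.4753, -0.2676, 0.0826]
eef_rot: [-3.139, 0.001, -2.378]
contact_force: [-0.1, 1.5, 5.5]
gripper_width: 0.0169
grip_force: 29.6
```

```bash
python3 - <<'E'
from h import *
p=pose(4)[0]; c=np.array([.4121,-.3240]); d=p[:2]-c; a=np.arctan2(d[1],d[0]); print(p,a,np.hypot(*d))
arc(c,p[:2],-.20-a,12)
E
```

```text
[ 0.4754 -0.2676  0.0826 -2.3775] 0.7278177735814644 0.08478118895132337
[0.0042, -0.0051] [0.0038, -0.0054] [0.0033, -0.0056] [0.0029, -0.0059] [0.0024, -0.0061] [0.002, -0.0063] [0.0015, -0.0064] [0.001, -0.0065] [0.0005, -0.0065] [-0.0, -0.0066] [-0.0005, -0.0065] [-0.0011, -0.0065] -4.43000354862021
```

>>> play_rows(increments=[{"jaw": 0.01,"xyz": [0.0042,-0.0051,0],"angular": [0,0,-4.43]},{"jaw": 0.01,"xyz": [0.0038,-0.0054,0],"angular": [0,0,-4.43]},{"jaw": 0.01,"xyz": [0.0033,-0.0056,0],"angular": [0,0,-4.43]},{"jaw": 0.01,"xyz": [0.0029,-0.0059,0],"angular": [0,0,-4.43]},{"jaw": 0.01,"xyz": [0.0024,-0.0061,0],"angular": [0,0,-4.43]},{"jaw": 0.01,"xyz": [0.002,-0.0063,0],"angular": [0,0,-4.43]},{"jaw": 0.01,"xyz": [0.0015,-0.0064,0],"angular": [0,0,-4.43]},{"jaw": 0.01,"xyz": [0.001,-0.0065,0],"angular": [0,0,-4.43]},{"jaw": 0.01,"xyz": [0.0005,-0.0065,0],"angular": [0,0,-4.43]},{"jaw": 0.01,"xyz": [0,-0.0066,0],"angular": [0,0,-4.43]},{"jaw": 0.01,"xyz": [-0.0005,-0.0065,0],"angular": [0,0,-4.43]},{"jaw": 0.01,"xyz": [-0.0011,-0.0065,0],"angular": [0,0,-4.43]}])

```text
clock: 53.5
ee_pos: [0.4949, -0.3412, 0.0826]
eef_rot: [-3.141, 0.002, 2.975]
contact_force: [-1.0, 3.2, 6.9]
gripper_width: 0.0162
grip_force: 29.6
```

>>> play_rows(increments=[{"jaw": 0.01,"xyz": [0,0,0],"angular": [0,0,0]},{"jaw": 0.01,"xyz": [0,0,0],"angular": [0,0,0]}])

```text
clock: 53.75
ee_pos: [0.4949, -0.3414, 0.0826]
eef_rot: [-3.141, 0.002, 2.977]
contact_force: [-1.2, 0.9, 5.1]
gripper_width: 0.016
grip_force: 29.5
```

```bash
python3 - <<'E'
from h import *
p=pose(4)[0]; c=np.array([.4121,-.3240]); d=p[:2]-c; a=np.arctan2(d[1],d[0]); print(p,a,np.hypot(*d))
E
```

```text
[ 0.4949 -0.3413  0.0826  2.9776] -0.20597406492205914 0.08458800151321698
```

At -0.206 against a wanted -0.20 to -0.205. I'll release, retreat toward the robot and look.

>>> play_rows(increments=[{"jaw": 0.05,"xyz": [0,0,0],"angular": [0,0,0]},{"jaw": 0.05,"xyz": [0,0,0],"angular": [0,0,0]},{"jaw": 0.05,"xyz": [0,0,0.04],"angular": [0,0,0]},{"jaw": 0.05,"xyz": [0,0,0.06],"angular": [0,0,0]},{"jaw": 0.05,"xyz": [0,0,0.05],"angular": [0,0,0]},{"jaw": 0.05,"xyz": [0,0.04,0],"angular": [0,0,0]},{"jaw": 0.05,"xyz": [0,0.05,0],"angular": [0,0,0]},{"jaw": 0.05,"xyz": [0,0.05,0],"angular": [0,0,0]},{"jaw": 0.05,"xyz": [0,0.05,0],"angular": [0,0,0]},{"jaw": 0.05,"xyz": [0,0.05,0],"angular": [0,0,0]},{"jaw": 0.05,"xyz": [0,0.04,0],"angular": [0,0,0]},{"jaw": 0.05,"xyz": [0,0,0],"angular": [0,0,0]}])

```text
clock: 55.45
ee_pos: [0.4942, -0.0587, 0.2311]
eef_rot: [3.141, -0.0, 2.981]
contact_force: [-0.2, -0.2, 0.2]
gripper_width: 0.05
grip_force: 0.0
```

```bash
python3 - <<'E'
from h import *
im=np.mean([camera("top") for _ in range(6)],0).astype(np.uint8)
cv2.imwrite("pics/fin.png",cv2.resize(im[180:295,330:450,::-1],None,fx=5,fy=5,interpolation=2))
E
```

```text
(no output)
```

View pics/fin.png

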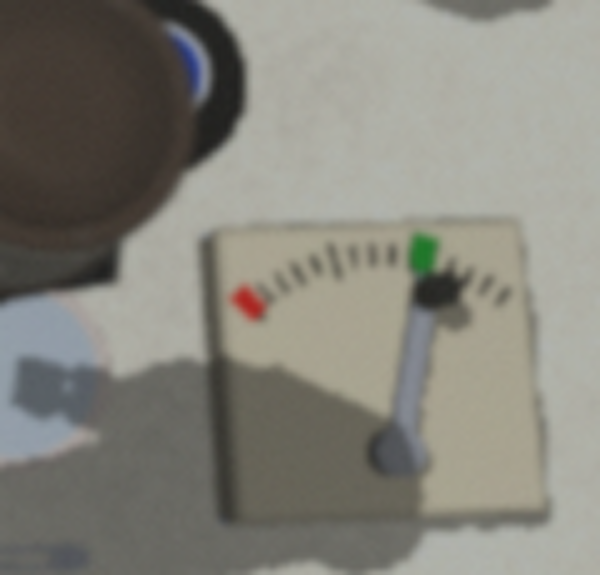

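```bash
python3 - <<'E'
from h import *
def fit(w,rows,x0,z,k,ox,oy,y0):
    P=[]
    for r in rows:
        s=w[r]; s=np.clip(s,0,None); s=np.where(s>s.max()*.3,s,0)
        P.append(((s*np.arange(s.size)).sum()/s.sum()+x0,r+y0))
    P=np.array(P); W=np.array([at("top",(ox+(x+.5)/k-.5,oy+(y+.5)/k-.5),z)[:2] for x,y in P])
    vx,vy,px,py=cv2.fitLine(W.astype(np.float32),cv2.DIST_HUBER,0,1e-4,1e-4).ravel()
    if vx<0: vx,vy=-vx,-vy
    c=np.array([.4121,-.3240]); off=(c[0]-px)*vy-(c[1]-py)*vx
    print("angle",np.arctan2(vy,vx),"line offset from pivot mm",off*1e3); return P
# pointer from lev.png (8x at 360,215)
a=cv2.imread("pics/lev.png").astype(float); g=a[...,1]-.5*(a[...,0]+a[...,2])
fit(g[:,360:460]-10,range(100,390,4),360,.046,8,360,215,0)
fit(g[:,360:460]-10,range(170,390,4),360,.046,8,360,215,0)
# lever now (5x at 330,180)
b=cv2.imread("pics/fin.png").astype(float); u=b[...,0]-b[...,2]
base=np.median(u[300:340,290:370]); print(base)
print(fit(u[:,385:450]-base-8,range(322,415,4),385,.0635,5,330,180,0)[::6].round(1))
# reference: lever at stop in lev.png via PCA
u=a[...,0]-a[...,2]; m=np.zeros(u.shape,bool); m[300:400,240:370]=1; base=np.median(u[480:530,200:300])
ys,xs=np.nonzero(m&(u-base>15)); W=np.array([at("top",(360+(x+.5)/8-.5,215+(y+.5)/8-.5),.0635)[:2] for x,y in zip(xs,ys)],np.float32)
l=cv2.fitLine(W,cv2.DIST_L2,0,1e-4,1e-4).ravel(); print("stop ang",np.arctan2(l[1],l[0]))
E
```

```text
angle -0.20949094 line offset from pivot mm 0.3200104976151374
angle -0.20670466 line offset from pivot mm 0.17122340359051677
-23.0
angle -0.22130454 line offset from pivot mm 1.7402604135212612
[[421.1 322. ]
 [416.2 346. ]
 [412.5 370. ]
 [408.3 394. ]]
stop ang 0.79456633
```

```bash
python3 - <<'E'
from h import *
blobs(); print(sense()['contact_force'],sense()['clock']); print(sign_off())
E
```

```text
amber [266.5 190.3] 111 {0.02: [0.6354, 0.0532], 0.024: [0.6345, 0.0531], 0.044: [0.6301, 0.0528], 0.07: [0.6243, 0.0525]}
amber [231.1 195.9] 136 {0.02: [0.6192, 0.1515], 0.024: [0.6183, 0.1511], 0.044: [0.6142, 0.1491], 0.07: [0.6088, 0.1466]}
blue [516.3 128.8] 357 {0.02: [0.8192, -0.6688], 0.024: [0.8177, -0.6663], 0.044: [0.8101, -0.654], 0.07: [0.8002, -0.6381]}
blue [527.3 171.2] 118 {0.02: [0.6929, -0.6884], 0.024: [0.6918, -0.6859], 0.044: [0.6864, -0.6733], 0.07: [0.6793, -0.6569]}
[-1.17289689  0.03586149  0.52296365] 55.8
the job is handed in; nothing more can be done
None
```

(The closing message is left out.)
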